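# Unplug the chargers and clean the writing stand

### The arm

A 7-joint arm with a two-finger parallel gripper is mounted at the origin on the work surface. World frame = base frame: x ahead of the robot, y to its left, z up, the work surface at z = 0. Lengths are in m, angles in rad, forces in N, time in s.
With the tool pointing down it reaches from about 0.35 to 0.9 m from the base axis. Payload 7.2 kg.
Tool frame: the origin (TCP) lies midway between the tips of the shut fingers; the grasp point (between the pads) lies 19 mm behind it; z points along the fingers, y is the direction in which the jaws open and shut (so a half turn about z gives the same grasp; the last joint's range is limited). The gripper opens to 85 mm and grips with 20 to 120 N. Pads are 22 mm wide; open, the fingers measure 114 mm over their backs; the gripper's body (76 mm by 85 mm) begins 54 mm behind the grasp point. The pads swing forward as they close: fully open they stand 13 mm farther back than shut.
Start: joints at [1.215, 0.411, -0.013, 1.596, 0.006, 1.134, -0.082], TCP at [0.177, -0.599, 0.231] pointing down, gripper open.
Joint ranges: [-2.95, 2.95], [-0.29, 1.99], [-1.47, 1.44], [0.14, 2.54], [-1.03, 4.17], [0.13, 1.85], [-2.86, 2.86]. Speed limits (rad/s): [2.39, 2.39, 3.01, 3.01, 3.14, 3.14, 3.14].

### API

Orientations are given as a 3x3 rotation matrix whose columns are the frame's x, y, z axes.
In Python, from rig import ctrl gives the robot as it stands.
- The arm moves only by the tool servo_tool, never from a script. Its argument "plan" is one flat list of numbers, 5 for each row, row after row: the opening, from 0 (shut) to 1 (fully open), then the shift along the tool's x, y, z in m, then the turn about the tool's z in degrees. In form: [gripper, x, y, z, turn, gripper, x, y, z, turn, ...]. A call has 1 to 8 rows; each row shifts and turns the commanded pose from where the row before left it, along the tool's axes as they then stand; what a row does not reach is not made up. A row lasts 1/12 s, in which the tool goes at most 41.7 mm and 7.16 degrees, less where a joint would pass 70% of its speed; a pose out of reach is approached as far as the arm can. A call with a gripper value outside its range is refused whole. The fingers move at their own pace and stop on an object; "grip_force" is the grip in N (left out, the last holds). Time passes only in rows, so rows that do not move let the fingers close. It gives the time, the measured TCP pose, the force and the opening at its end, in the units of the state.
- ctrl.state(): the state, without advancing time (a new reading comes with each control period).
- ctrl.capture(name): name is "scene" or "top" or "wrist"; returns a dict with "img" (384x512x3 uint8, blue, green, red), "intrinsics" (3x3 intrinsics, pixels), "rvec" (rotation vector, rad) and "tvec" (3), from world to camera coordinates, as OpenCV has them; the wrist camera has in their place "hand_eye" (4x4, takes a point from camera to tool coordinates, whose origin is the TCP and whose axes are the flange's). Camera axes: x right, y down, z forward; pixel columns grow to the right and rows downward; lengths in m; the calibration is good to about 2 mm. The wrist camera is an equidistant fisheye: a pixel r from the principal point sees the ray r / f radians off the axis. A picture is of the moment at which its call begins: read the wrist's pose just before it. There is no depth.
- ctrl.job_done(): hands the job in, once; it reports no verdict.
Trained networks look in a picture, given as the dict that the camera call returned (one of the last four; its "shot" number tells which), for a name from the list of things; names that differ only in an ending like _2 or _b are one class to them, and where a whole thing is asked for, a point or a joint stands for the part that bears it (a point fixed in the world has none). Each returns a list of dicts, best first, with "conf" (0 to 1); they miss things now and then, are a little off and sometimes report something else, mostly with a low value. They report only what shows in the picture. A call takes as long as a camera call. They do not tell look-alikes from the thing itself.
- ctrl.cut_out(picture, name): "mask" (384x512 bool, what is visible of it) and "location" ([column, row] in pixels, amid what is visible of it).
The state is a dict: "time_s": time; "joint_pos": joint angles; "qvel": joint speeds; "effort": joint torques, N m; "tool_pos": TCP position; "tcp_rot": TCP orientation; "ft_force": force on the tool from outside, world axes, zero at the start; "torque": the same for the moment, N m; "finger_gap": finger opening in m.
Only numpy, scipy, OpenCV 4.12 (cv2) and the standard library are available. Lean on these libraries where they do the work, as an engineer would, in place of code of your own. Each camera call takes 0.05 s, during which the arm holds its last target.

### The job

Plaster has flaked off the wall onto the pink writing stand: clean it up. First, before any cleaner is let out, pull every charger out of the power strip and put it in the white wire basket; then give the cleaner bottle two presses, nozzle right down and then fully back up each time, and with the held scraper block (not with the fingers) push all the plaster chips off the stand into its grey catch tray. Finally stand the scraper back upright in the middle of its yellow mat, and leave the pen holder, notebooks and tumbler where they are.

Things in the scene. Friction and masses are not known exactly. Their poses are not given: they have to be found in the camera images.
- charger0: white wall charger, loose, about 60 g, may be absent: body 34 x 34 x 40 mm, below it a plug nose 12 (x) x 20 (y) x 22 mm. Origin in the middle of the body's underside; body at z 0 to 40 mm, nose at z -22 to 0. Plugged in it is upright, origin 50 mm above the desk, axes along the strip's; a sprung ball holds the nose and about 10 N straight up pulls it out
- charger1: black wall charger, loose, about 60 g, may be absent: body 34 x 34 x 40 mm, below it a plug nose 12 (x) x 20 (y) x 22 mm. Origin in the middle of the body's underside; body at z 0 to 40 mm, nose at z -22 to 0. Plugged in it is upright, origin 50 mm above the desk, axes along the strip's; a sprung ball holds the nose and about 10 N straight up pulls it out
- charger2: blue wall charger, loose, about 60 g, may be absent: body 34 x 34 x 40 mm, below it a plug nose 12 (x) x 20 (y) x 22 mm. Origin in the middle of the body's underside; body at z 0 to 40 mm, nose at z -22 to 0. Plugged in it is upright, origin 50 mm above the desk, axes along the strip's; a sprung ball holds the nose and about 10 N straight up pulls it out
- charger3: orange wall charger, loose, about 60 g, may be absent: body 34 x 34 x 40 mm, below it a plug nose 12 (x) x 20 (y) x 22 mm. Origin in the middle of the body's underside; body at z 0 to 40 mm, nose at z -22 to 0. Plugged in it is upright, origin 50 mm above the desk, axes along the strip's; a sprung ball holds the nose and about 10 N straight up pulls it out
- strip: white power strip, fixed, 66 (x) x 270 (y) x 50 mm high, four upward sockets in a row along its y axis at y = -96, -32, 32 and 96 mm, 22 mm deep. Origin in the middle of its underside
- basket: white wire basket with a red floor, fixed, outside 140 (x) x 230 (y) x 50 mm high, walls 4 mm, floor 4 mm thick. Origin in the middle of its underside, z up
- bottle: yellow-green pump bottle of cleaner, fixed, 64 mm diameter, body 128 mm high; with the nozzle cap 164 mm. Origin in the middle of its underside; the spout points along its x axis
- nozzle (a joint): green nozzle cap of the pump bottle, a sprung slide: 0 up at rest, 0.012 m fully down (about 5 N); it springs back
- nozzle_top (a point): middle of the nozzle cap's flat top, which is 32 mm in diameter and 164 mm above the desk at rest
- board: pink writing stand, fixed. Flat top 45 mm above the desk, x -75 to 75, y -115 to 120 mm, between maroon lips 10 mm high and wide on both x sides and the +y end; its -y end is open. Beyond that a grey open catch tray, part of the stand: inside x -81 to 81, y -210 to -115 mm, floor 4 mm, rim 30 mm above the desk. Origin under the stand at desk height, z up
- chip0: off-white chip of wall plaster, loose, 26 (x) x 20 (y) x 9 mm, 11 g, lying on the writing stand. Origin in the middle of its underside. It may be absent.
- chip1: off-white chip of wall plaster, loose, 26 (x) x 20 (y) x 9 mm, 11 g, lying on the writing stand. Origin in the middle of its underside. It may be absent.
- chip2: off-white chip of wall plaster, loose, 26 (x) x 20 (y) x 9 mm, 11 g, lying on the writing stand. Origin in the middle of its underside. It may be absent.
- chip3: off-white chip of wall plaster, loose, 26 (x) x 20 (y) x 9 mm, 11 g, lying on the writing stand. Origin in the middle of its underside. It may be absent.
- chip4: off-white chip of wall plaster, loose, 26 (x) x 20 (y) x 9 mm, 11 g, lying on the writing stand. Origin in the middle of its underside. It may be absent.
- chip5: off-white chip of wall plaster, loose, 26 (x) x 20 (y) x 9 mm, 11 g, lying on the writing stand. Origin in the middle of its underside. It may be absent.
- scraper: scraper block, loose, about 160 g: a black foot 110 (x) x 40 (y) x 18 mm high and on it a blue grip bar 80 (x) x 22 (y) mm, up to 54 mm high. Origin in the middle of its underside, z up
- mat: flat yellow mat where the scraper belongs, fixed, 130 (x) x 56 (y) x 1 mm. Origin at its middle on the desk; the scraper starts on it with its x axis along the mat's
- pens: white square pen holder with pens, loose, 80 x 80 x 100 mm, pens up to 175 mm, bystander. Origin in the middle of its underside
- notebooks: stack of a blue and a manila notebook, loose, 150 (x) x 210 (y) x 24 mm, bystander. Origin in the middle of its underside
- tumbler: glass tumbler with an olive and cream lid, loose, 68 mm diameter, 122 mm high, bystander. Origin in the middle of its underside
Mind the look-alikes: they are no part of the job. There is more than one size of the charger1; the one meant has the size given above.

How it is judged:
On the way, in this order (a step that is already met when the one before it is completed fails the run):
1. every charger is out of the strip and in the basket (x of charger0 in the frame of basket between -0.068 and 0.068 m and y of charger0 in the frame of basket between -0.113 and 0.113 m and z of each of charger0, charger1, charger2, charger3 in the frame of basket below 0.075 m and x of charger1 in the frame of basket between -0.068 and 0.068 m and y of charger1 in the frame of basket between -0.113 and 0.113 m and x of charger2 in the frame of basket between -0.068 and 0.068 m and y of charger2 in the frame of basket between -0.113 and 0.113 m and x of charger3 in the frame of basket between -0.068 and 0.068 m and y of charger3 in the frame of basket between -0.113 and 0.113 m), for 0.2 s.
2. first press: the nozzle is pressed down (9 mm or more) (value of joint nozzle above 0.009 m), for 0.05 s.
3. first press: the nozzle is back up (value of joint nozzle below 0.003 m), for 0.1 s.
4. second press: the nozzle is pressed down (9 mm or more) (value of joint nozzle above 0.009 m), for 0.05 s.
5. second press: the nozzle is back up (value of joint nozzle below 0.003 m), for 0.1 s.
6. the scraper, held in the fingers, is down on the writing stand (contact force between the fingers and scraper above 1 N and x of scraper in the frame of board between -0.075 and 0.075 m and y of scraper in the frame of board between -0.13 and 0.13 m and z of scraper in the frame of board below 0.055 m), for 0.1 s.
7. every chip is off the stand and in the catch tray (x of chip0 in the frame of board between -0.083 and 0.083 m and y of chip0 in the frame of board between -0.212 and -0.108 m and (z of chip0 in the frame of board below 0.04 m or (z of chip0 in the frame of board below 0.056 m and y of chip0 in the frame of board below -0.118 m)) and x of chip1 in the frame of board between -0.083 and 0.083 m and y of chip1 in the frame of board between -0.212 and -0.108 m and (z of chip1 in the frame of board below 0.04 m or (z of chip1 in the frame of board below 0.056 m and y of chip1 in the frame of board below -0.118 m)) and x of chip2 in the frame of board between -0.083 and 0.083 m and y of chip2 in the frame of board between -0.212 and -0.108 m and (z of chip2 in the frame of board below 0.04 m or (z of chip2 in the frame of board below 0.056 m and y of chip2 in the frame of board below -0.118 m)) and x of chip3 in the frame of board between -0.083 and 0.083 m and y of chip3 in the frame of board between -0.212 and -0.108 m and (z of chip3 in the frame of board below 0.04 m or (z of chip3 in the frame of board below 0.056 m and y of chip3 in the frame of board below -0.118 m)) and x of chip4 in the frame of board between -0.083 and 0.083 m and y of chip4 in the frame of board between -0.212 and -0.108 m and (z of chip4 in the frame of board below 0.04 m or (z of chip4 in the frame of board below 0.056 m and y of chip4 in the frame of board below -0.118 m)) and x of chip5 in the frame of board between -0.083 and 0.083 m and y of chip5 in the frame of board between -0.212 and -0.108 m and (z of chip5 in the frame of board below 0.04 m or (z of chip5 in the frame of board below 0.056 m and y of chip5 in the frame of board below -0.118 m))), for 0.2 s.
At the end, for the whole second after the job is handed in: All chargers at rest in the basket (inside its walls, under 75 mm); all chips at rest in the catch tray (inside its walls, under 40 mm, or 56 mm if piled clear of the edge); nozzle up (within 3 mm); scraper upright (within 0.15 rad) on the desk, its middle within 30 mm of the mat's middle (all of step 1 and all of step 7 and horizontal distance between scraper and mat below 0.03 m and angle between scraper's own z axis and vertical below 0.15 rad and height (world z) of scraper below 0.008 m and value of joint nozzle below 0.003 m and linear speed of each of charger0, charger1, charger2, charger3, chip0, chip1, chip2, chip3, chip4, chip5, scraper below 0.02 m/s); the robot touches nothing.
It fails at once if cleaner is let out (nozzle down 6 mm) while a charger is still plugged in (value of joint nozzle above 0.006 m and ((x of charger0 in the frame of strip between -0.02 and 0.02 m and y of charger0 in the frame of strip between -0.13 and 0.13 m and z of charger0 in the frame of strip below 0.058 m and angle between charger0's own z axis and vertical below 0.3 rad) or (x of charger1 in the frame of strip between -0.02 and 0.02 m and y of charger1 in the frame of strip between -0.13 and 0.13 m and z of charger1 in the frame of strip below 0.058 m and angle between charger1's own z axis and vertical below 0.3 rad) or (x of charger2 in the frame of strip between -0.02 and 0.02 m and y of charger2 in the frame of strip between -0.13 and 0.13 m and z of charger2 in the frame of strip below 0.058 m and angle between charger2's own z axis and vertical below 0.3 rad) or (x of charger3 in the frame of strip between -0.02 and 0.02 m and y of charger3 in the frame of strip between -0.13 and 0.13 m and z of charger3 in the frame of strip below 0.058 m and angle between charger3's own z axis and vertical below 0.3 rad))).
It fails at once if the fingers push on a chip that is on the writing stand ((contact force between the fingers and chip0 above 1 N and (y of chip0 in the frame of board between -0.112 and 0.12 m and x of chip0 in the frame of board between -0.085 and 0.085 m and z of chip0 in the frame of board above 0.038 m)) or (contact force between the fingers and chip1 above 1 N and (y of chip1 in the frame of board between -0.112 and 0.12 m and x of chip1 in the frame of board between -0.085 and 0.085 m and z of chip1 in the frame of board above 0.038 m)) or (contact force between the fingers and chip2 above 1 N and (y of chip2 in the frame of board between -0.112 and 0.12 m and x of chip2 in the frame of board between -0.085 and 0.085 m and z of chip2 in the frame of board above 0.038 m)) or (contact force between the fingers and chip3 above 1 N and (y of chip3 in the frame of board between -0.112 and 0.12 m and x of chip3 in the frame of board between -0.085 and 0.085 m and z of chip3 in the frame of board above 0.038 m)) or (contact force between the fingers and chip4 above 1 N and (y of chip4 in the frame of board between -0.112 and 0.12 m and x of chip4 in the frame of board between -0.085 and 0.085 m and z of chip4 in the frame of board above 0.038 m)) or (contact force between the fingers and chip5 above 1 N and (y of chip5 in the frame of board between -0.112 and 0.12 m and x of chip5 in the frame of board between -0.085 and 0.085 m and z of chip5 in the frame of board above 0.038 m))).
It fails at once if the pen holder, notebooks or tumbler is moved by more than 30 mm or tipped (distance of any of pens, notebooks, tumbler from where it was at the start of the episode above 0.03 m or angle between any of pens, notebooks, tumbler's own z axis and vertical above 0.4 rad).
Of charger0, charger1, charger2, charger3 only 3 to 4 are there at a start; the rules pass over those that are not, and their reading is None.
Of chip0, chip1, chip2, chip3, chip4, chip5 only 3 to 6 are there at a start; the rules pass over those that are not, and their reading is None.
At some moment in a run one of scraper may be knocked a few centimetres aside while the robot is not near it.
Once in a run the grip may slacken for a moment while it holds something.
It also fails if it takes over 210 s, if anything falls off the work surface, if the arm or the gripper's body presses on something with over 40 N, if the wrist force passes 120 N, or if a joint passes its speed limit or range.

## Working session

There is one attempt and no reset: what is moved stays moved. The work goes in short steps, Python scripts to look and compute and a tool call to move; the robot and the scene stay as the last step left them, time stands still between calls to the robot, and variables do not carry over. Pictures are saved under pics/ and viewed, and the job is handed in when it is done.

Besides the shell and the picture viewer there is one more tool, called by a JSON object that holds its "method" and its "body", one argument or row to a line. servo_tool: Moves the arm, as the interface text tells. Its arguments: {"type":"object","properties":{"plan":{"type":"array"},"grip_force":{"type":"number"}},"required":["plan"]}

```bash
ls -la; mkdir -p pics; cat > h.py <<'E'
import numpy as np, cv2, pickle
from rig import ctrl
def save(n,img): cv2.imwrite('pics/'+n+'.png',img)
E
python3 - <<'E'
from h import *
s=ctrl.state()
for k,v in s.items(): print(k,np.round(v,3).tolist())
for n in ['scene','top','wrist']:
    c=ctrl.capture(n); save(n+'0',c['img']); pickle.dump(c,open(n+'0.pkl','wb'))
    print(n,{k:np.round(v,4).tolist() for k,v in c.items() if k!='img'})
E
```

```text
total 12
drwxr-xr-x  3 agent agent 4096 Dec  6 13:10 .
drwxr-xr-x 23 root  root  4096 Dec  6 13:10 ..
drwxr-xr-x  2 agent agent 4096 Dec  6 13:10 pics
time_s 0.0
joint_pos [1.215, 0.412, -0.013, 1.597, 0.006, 1.134, -0.082]
qvel [-0.002, 0.0, 0.001, -0.0, -0.0, 0.001, 0.001]
effort [0.0, -60.063, 0.682, -29.941, 0.014, 0.011, 0.0]
tool_pos [0.177, -0.599, 0.23]
tcp_rot [[0.959, 0.284, -0.001], [0.284, -0.959, 0.002], [-0.0, -0.002, -1.0]]
ft_force [1.153, -0.043, -0.031]
torque [0.017, 0.009, -0.016]
finger_gap 0.085
scene {'intrinsics': [[410.1125, 0.0, 248.4704], [0.0, 410.1125, 191.154], [0.0, 0.0, 1.0]], 'rvec': [1.1527, 2.52, -0.8057], 'tvec': [0.3714, -0.2854, 1.3298], 'shot': 1}
top {'intrinsics': [[478.7867, 0.0, 256.5174], [0.0, 478.7867, 190.2386], [0.0, 0.0, 1.0]], 'rvec': [2.1324, -2.1881, 0.1268], 'tvec': [-0.0132, 0.5899, 1.2507], 'shot': 2}
wrist {'intrinsics': [[297.3186, 0.0, 261.4179], [0.0, 297.3186, 194.3431], [0.0, 0.0, 1.0]], 'hand_eye': [[-0.0, -0.9626, -0.2709, 0.0685], [1.0, -0.0, -0.0001, -0.0005], [0.0001, -0.2709, 0.9626, -0.1418], [0.0, 0.0, 0.0, 1.0]], 'shot': 3}
```

View pics/scene0.png

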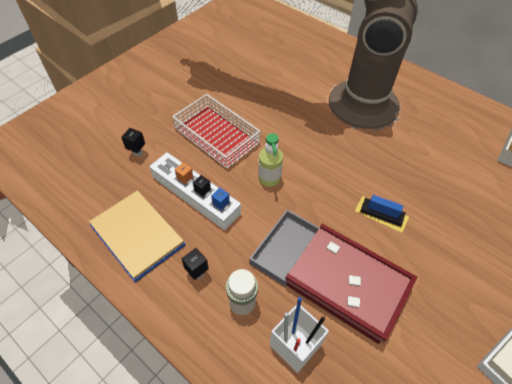

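View pics/top0.png

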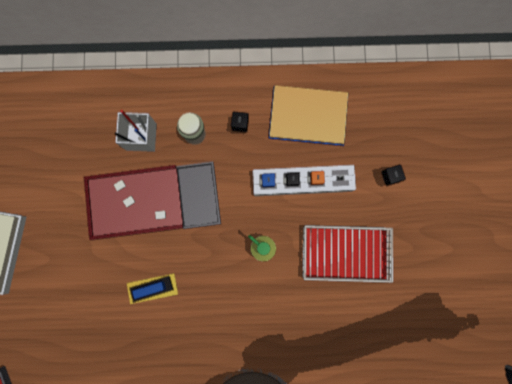

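View pics/wrist0.png

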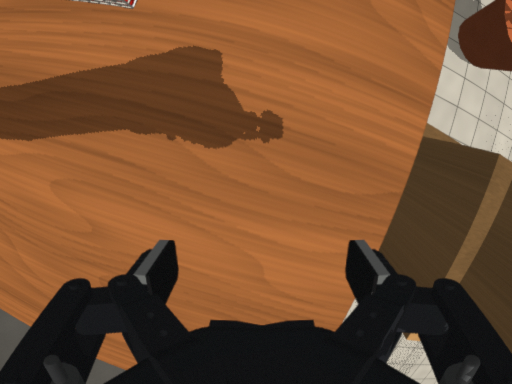

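Overhead view shows three plugged chargers: blue (268,180), black (292,179) and orange (317,178). Two loose black cubes lie on the desk at (240,121) and (393,175) and look like charger1. There are three chips at (119,185), (128,201) and (160,214), and the scraper is at (152,288). Next I'll measure these.

```bash
cat >> h.py <<'E'
def cam(c):
    R=cv2.Rodrigues(np.array(c['rvec'],float))[0]; return R,np.array(c['tvec'],float).ravel(),np.array(c['intrinsics'],float)
def ray(c,uv,st=None):
    """world origin, unit dirs"""
    uv=np.atleast_2d(np.array(uv,float)); K=np.array(c['intrinsics'],float)
    x=(uv[:,0]-K[0,2])/K[0,0]; y=(uv[:,1]-K[1,2])/K[1,1]
    if 'hand_eye' in c:
        r=np.hypot(x,y); s=np.where(r>1e-9,np.sin(r)/np.maximum(r,1e-9),1)
        d=np.stack([x*s,y*s,np.cos(r)],1)
        T=np.array(c['hand_eye']); Rt=np.array(st['tcp_rot']); p=np.array(st['tool_pos'])
        return p+Rt@T[:3,3], d@(Rt@T[:3,:3]).T
    R,t,_=cam(c); d=np.stack([x,y,np.ones_like(x)],1); d/=np.linalg.norm(d,axis=1)[:,None]
    return -R.T@t, d@R
def plane(c,uv,z,st=None):
    o,d=ray(c,uv,st); return o+d*((z-o[2])/d[:,2])[:,None]
def proj(c,P,st=None):
    P=np.atleast_2d(np.array(P,float)); K=np.array(c['intrinsics'],float)
    if 'hand_eye' in c:
        T=np.array(c['hand_eye']); Rt=np.array(st['tcp_rot']); p=np.array(st['tool_pos'])
        R=Rt@T[:3,:3]; q=(P-(p+Rt@T[:3,3]))@R
        n=np.hypot(q[:,0],q[:,1]); th=np.arctan2(n,q[:,2]); q2=q[:,:2]*(th/np.maximum(n,1e-9))[:,None]
        return q2*[K[0,0],K[1,1]]+[K[0,2],K[1,2]]
    R,t,_=cam(c); q=P@R.T+t; return q[:,:2]/q[:,2:]*[K[0,0],K[1,1]]+[K[0,2],K[1,2]]
def tri(*rs):
    A=np.zeros((3,3)); b=np.zeros(3)
    for o,d in rs:
        d=d[0]; M=np.eye(3)-np.outer(d,d); A+=M; b+=M@o
    X=np.linalg.solve(A,b); e=[np.linalg.norm((np.eye(3)-np.outer(d[0],d[0]))@(X-o)) for o,d in rs]
    return X,max(e)
def wshot(n):
    st=ctrl.state(); c=ctrl.capture('wrist'); save(n,c['img']); pickle.dump((c,st),open(n+'.pkl','wb')); return c,st
E
python3 - <<'E'
from h import *
for n in ['top','scene']:
    c=ctrl.capture(n); pickle.dump(c,open(n+'1.pkl','wb'));M={}
    print(n)
    for k in ['charger0','charger1','charger2','charger3','strip','basket','bottle','nozzle_top','board','chip0','scraper','mat','pens','notebooks','tumbler']:
        r=ctrl.cut_out(c,k); M[k]=r
        for d in r[:6]:
            if d['conf']<.2: continue
            ys,xs=np.nonzero(d['mask']); R=cv2.minAreaRect(np.stack([xs,ys],1).astype(np.float32))
            print(k,round(d['conf'],2),np.round(d['location'],1),len(xs),np.round(R[0],1),np.round(R[1],1),round(R[2],1))
    pickle.dump(M,open(n+'M.pkl','wb'))
E
```

```text
top
charger0 0.74 [318.3 176.3] 233 [317.  177.5] [15. 16.] 90.0
charger0 0.67 [265.8 181.9] 189 [268. 180.] [14. 12.] 90.0
charger0 0.67 [241.7 121.5] 327 [239.5 121. ] [20. 17.] 90.0
charger0 0.47 [292.5 178.6] 195 [292.5 179. ] [14. 13.] 90.0
charger1 0.74 [318.3 176.3] 233 [317.  177.5] [15. 16.] 90.0
charger1 0.67 [265.8 181.9] 189 [268. 180.] [14. 12.] 90.0
charger1 0.67 [241.7 121.5] 327 [239.5 121. ] [20. 17.] 90.0
charger1 0.47 [292.5 178.6] 195 [292.5 179. ] [14. 13.] 90.0
charger2 0.74 [318.3 176.3] 233 [317.  177.5] [15. 16.] 90.0
charger2 0.67 [265.8 181.9] 189 [268. 180.] [14. 12.] 90.0
charger2 0.67 [241.7 121.5] 327 [239.5 121. ] [20. 17.] 90.0
charger2 0.47 [292.5 178.6] 195 [292.5 179. ] [14. 13.] 90.0
charger3 0.74 [318.3 176.3] 233 [317.  177.5] [15. 16.] 90.0
charger3 0.67 [265.8 181.9] 189 [268. 180.] [14. 12.] 90.0
charger3 0.67 [241.7 121.5] 327 [239.5 121. ] [20. 17.] 90.0
charger3 0.47 [292.5 178.6] 195 [292.5 179. ] [14. 13.] 90.0
strip 0.68 [304.9 177.9] 2103 [303.7 180.1] [ 27.2 102.1] 87.3
basket 0.61 [348.9 253.2] 4748 [347.5 253.8] [90.4 54.3] 1.6
bott
[... 3000 characters left out ...]
9.9] 105 [332.8 247.7] [11.6  9.2] 33.7
chip0 0.48 [184.3 174.9] 255 [183.8 173.3] [17.  16.3] 45.0
chip0 0.42 [354.8 302.5] 123 [353.5 302. ] [10. 13.] 90.0
scraper 0.88 [380.6 209.9] 850 [383.7 209.5] [43.8 21.7] 20.6
scraper 0.48 [386.8 225.1] 186 [381.1 214.7] [51.3 16.4] 23.4
mat 0.54 [386.4 225.4] 185 [381.1 215.2] [50.8 16.2] 22.2
mat 0.29 [269.1 162.9] 974 [270.3 160. ] [23.8 52.4] 4.8
pens 0.64 [299.3 334. ] 2315 [299.  334.4] [47.8 58.8] 39.5
notebooks 0.87 [132.4 233.7] 4614 [137.3 234. ] [78.  64.3] 52.1
tumbler 0.96 [243.3 290.8] 1154 [242. 292.] [44. 32.] 90.0
tumbler 0.64 [219.7 199.8] 298 [220.  198.5] [17.7 17.7] 45.0
tumbler 0.24 [353.9 305. ] 122 [353. 302.] [10. 12.] 90.0
```

```bash
python3 - <<'E'
from h import *
t=pickle.load(open('top1.pkl','rb')); s=pickle.load(open('scene1.pkl','rb'))
pairs={'blue':([268,180],[220,198.5]),'black':([292.5,179],[201.3,185.3]),'orange':([317,177.5],[183.5,173]),'loose1':([239.5,121],[195.5,264.1]),'loose2':([393.5,175],[133.1,141.4]),'chipA':([119.5,185.5],[354,302]),'chipB':([129,201.5],[354,281]),'chipC':([160,214.5],[333,248]),'nozzle':([263.5,247.5],[272,138])}
for k,(a,b) in pairs.items(): print(k,*[np.round(v,4) for v in tri(ray(t,[a]),ray(s,[b]))])
M=pickle.load(open('topM.pkl','rb'))
for k,z in [('strip',.05),('basket',.05),('board',.05),('scraper',.05),('mat',0),('notebooks',.024),('pens',.1),('tumbler',.12)]:
    ys,xs=np.nonzero(M[k][0]['mask']); R=cv2.minAreaRect(np.stack([xs,ys],1).astype(np.float32))
    B=plane(t,cv2.boxPoints(R),z); print(k,np.round(B[:,:2].mean(0),3),np.round([np.linalg.norm(B[0]-B[1]),np.linalg.norm(B[1]-B[2])],3), np.round(np.degrees(np.arctan2(*(B[1]-B[0])[1::-1])),1))
crop=lambda im,x,y,w,h,f:cv2.resize(im[y:y+h,x:x+w],None,fx=f,fy=f,interpolation=cv2.INTER_CUBIC)
save('c1',crop(t['img'],220,90,200,150,4)); save('c2',crop(t['img'],70,150,160,160,4)); save('c3',crop(s['img'],110,90,190,190,4)[:, :])
E
```

```text
blue [ 0.6108 -0.0585  0.0708] 0.0008
black [ 0.6119 -0.1228  0.0704] 0.0006
orange [ 0.614  -0.1868  0.07  ] 0.0011
loose1 [0.774  0.0143 0.0549] 0.0023
loose2 [ 0.6182 -0.3934  0.0473] 0.0016
chipA [0.6093 0.3374 0.0477] 0.0016
chipB [0.5663 0.3116 0.0459] 0.0008
chipC [0.5293 0.2291 0.0483] 0.0011
nozzle [ 0.4355 -0.04    0.1617] 0.0018
strip [ 0.612 -0.155] [0.273 0.073] -88.7
basket [ 0.415 -0.262] [0.141 0.237] -3.8
board [0.57  0.252] [0.355 0.173] -84.3
scraper [0.338 0.251] [0.115 0.041] -74.2
mat [0.334 0.258] [0.128 0.057] -79.2
notebooks [ 0.795 -0.177] [0.152 0.21 ] -6.9
pens [0.743 0.282] [0.101 0.104] -5.7
tumbler [0.743 0.13 ] [0.063 0.083] -45.2
```

View pics/c1.png

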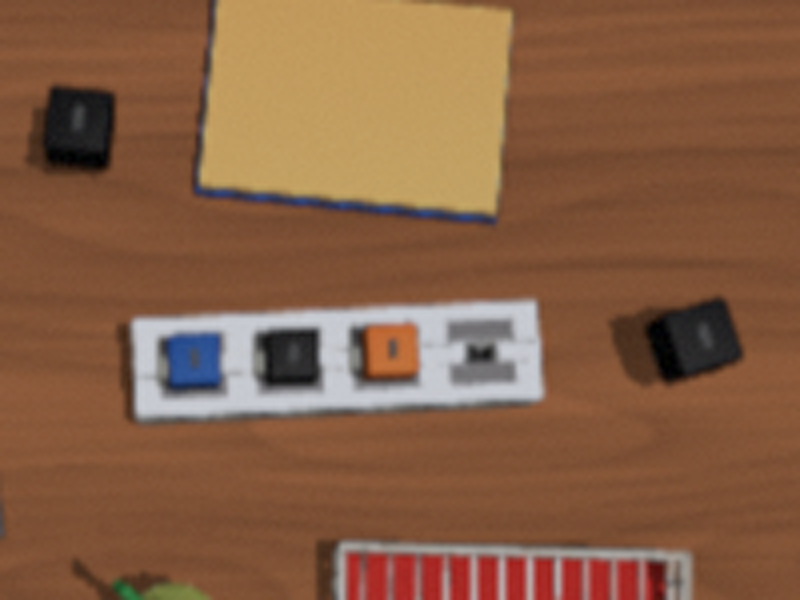

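View pics/c2.png

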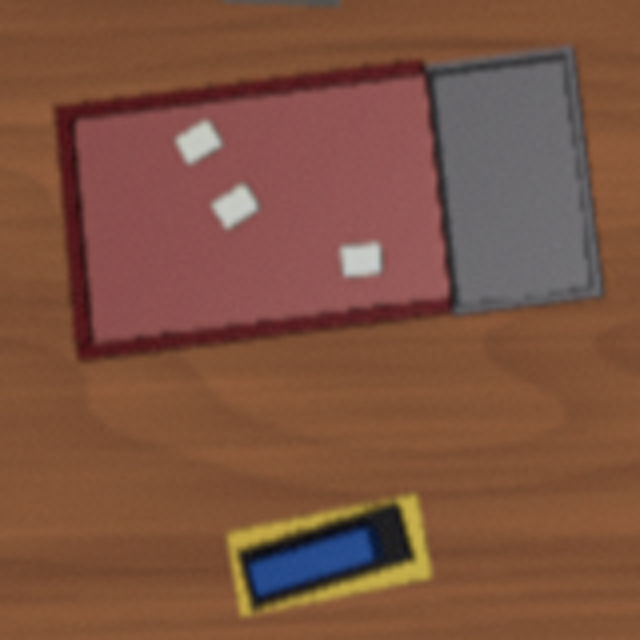

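The two loose black cubes measure about 45–50 mm, so they're oversized look-alikes. The plugged black charger at (292,179) measures 34 mm. So charger1 to charger3 (black, blue and orange) are all in the strip and the white one is absent. I'll write a move calculator and go above the strip.

```bash
cat >> h.py <<'E'
import sys
def go(tgt,yaw=None,g=1,step=.040,cur=None,mn=1,pr=True):
    """print rows (tool frame) from current pose to tgt xyz world, yaw (deg) of tool x"""
    st=ctrl.state() if cur is None else cur
    p=np.array(st['tool_pos'],float); R=np.array(st['tcp_rot'],float)
    y0=np.degrees(np.arctan2(R[1,0],R[0,0])); 
    dt=0 if yaw is None else -((yaw-y0+180)%360-180)
    d=np.array(tgt)-p; n=max(mn,int(np.ceil(np.linalg.norm(d)/step)),int(np.ceil(abs(dt)/7)))
    rows=[]; a=0
    for i in range(n):
        c,s=np.cos(a),np.sin(a); Rz=np.array([[c,-s,0],[s,c,0],[0,0,1]])
        v=(R@Rz).T@(d/n); rows.append([g]+np.round(v,4).tolist()+[round(dt/n,2)]); a+=np.radians(dt/n)
    for i in range(0,n,8): print('CALL',[float('%g'%x) for r in rows[i:i+8] for x in r])
    return rows
E
python3 -c "
from h import *
go([.61,-.125,.25],91.4)"
```

```text
CALL [1.0, 0.0323, -0.0195, -0.0011, -4.41, 1.0, 0.0337, -0.017, -0.0011, -4.41, 1.0, 0.0349, -0.0143, -0.0011, -4.41, 1.0, 0.0359, -0.0116, -0.0011, -4.41, 1.0, 0.0367, -0.0088, -0.0011, -4.41, 1.0, 0.0373, -0.006, -0.0011, -4.41, 1.0, 0.0376, -0.0031, -0.0011, -4.41, 1.0, 0.0378, -0.0002, -0.0011, -4.41]
CALL [1.0, 0.0377, 0.0027, -0.0011, -4.41, 1.0, 0.0373, 0.0056, -0.0011, -4.41, 1.0, 0.0368, 0.0084, -0.0011, -4.41, 1.0, 0.036, 0.0112, -0.0011, -4.41, 1.0, 0.0351, 0.014, -0.0011, -4.41, 1.0, 0.0339, 0.0166, -0.0011, -4.41, 1.0, 0.0325, 0.0192, -0.0011, -4.41, 1.0, 0.0309, 0.0216, -0.0011, -4.41]
CALL [1.0, 0.0292, 0.0239, -0.0011, -4.41]
```

{"method": "servo_tool", "body": {
  "plan": [1, 0.032, -0.02, -0.001, -4.4, 1, 0.034, -0.017, -0.001, -4.4, 1, 0.035, -0.014, -0.001, -4.4, 1, 0.036, -0.012, -0.001, -4.4, 1, 0.037, -0.009, -0.001, -4.4, 1, 0.037, -0.006, -0.001, -4.4, 1, 0.038, -0.003, -0.001, -4.4, 1, 0.038, 0, -0.001, -4.4],
  "grip_force": 60
}}

```text
time_s: 2.42
tool_pos: [0.3824, -0.3738, 0.2397]
tcp_rot: [[0.617, 0.787, 0.0], [0.787, -0.617, -0.001], [-0.0, 0.001, -1.0]]
ft_force: [0.7, -0.7, 0.3]
finger_gap: 0.0855
```

{"method": "servo_tool", "body": {
  "plan": [1, 0.038, 0.003, -0.001, -4.4, 1, 0.037, 0.006, -0.001, -4.4, 1, 0.037, 0.008, -0.001, -4.4, 1, 0.036, 0.011, -0.001, -4.4, 1, 0.035, 0.014, -0.001, -4.4, 1, 0.034, 0.017, -0.001, -4.4, 1, 0.032, 0.019, -0.001, -4.4, 1, 0.031, 0.022, -0.001, -4.4]
}}

```text
time_s: 3.08
tool_pos: [0.5868, -0.1516, 0.2476]
tcp_rot: [[0.051, 0.999, 0.0], [0.999, -0.051, -0.0], [-0.0, 0.0, -1.0]]
ft_force: [0.1, -1.8, 0.0]
finger_gap: 0.0853
```

{"method": "servo_tool", "body": {
  "plan": [1, 0.029, 0.024, -0.001, -4.4, 1, 0, 0, 0, 0]
}}

```text
time_s: 3.25
tool_pos: [0.6153, -0.1167, 0.2484]
tcp_rot: [[-0.036, 0.999, 0.003], [0.999, 0.036, 0.005], [0.005, 0.003, -1.0]]
ft_force: [-1.4, 1.6, 1.0]
finger_gap: 0.0855
```

```bash
python3 - <<'E'
from h import *
c,st=wshot('w1'); print(np.round(st['tool_pos'],4),np.round(st['tcp_rot'],3).tolist(),np.round(st['joint_pos'],2))
for d in ctrl.cut_out(c,'charger1'):
    m=d['mask']; ys,xs=np.nonzero(m); R=cv2.minAreaRect(np.stack([xs,ys],1).astype(np.float32)); print(round(d['conf'],2),np.round(d['location']),np.round(R[0],1),np.round(R[1],1),R[2])
E
```

```text
[ 0.6153 -0.1167  0.2484] [[-0.036, 0.999, 0.003], [0.999, 0.036, 0.005], [0.005, 0.003, -1.0]] [ 0.47  0.45 -0.5   1.55  0.22  1.2  -0.04]
0.84 [256. 184.] [258. 182.] [38. 32.] 90.0
0.74 [399.  73.] [398.3  73. ] [48.1 44. ] 8.13010311126709
0.63 [259. 124.] [259.5 123. ] [34. 35.] 90.0
0.6 [256. 236.] [258.5 235. ] [36. 29.] 90.0
```

View pics/w1.png

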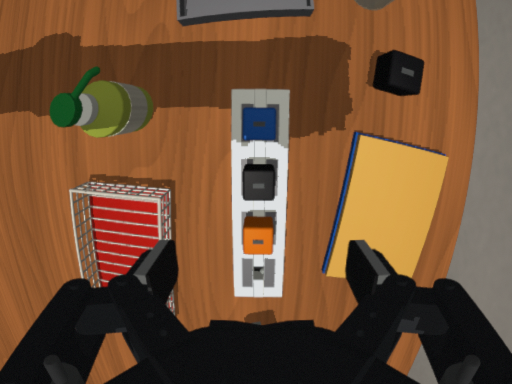

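Wrist view: blue (260,124), black (258,182) and orange (258,235) stand in the strip, with the empty fourth socket at (258,271). The larger look-alike is at (399,73). Next I'll refine the positions.

```bash
python3 - <<'E'
from h import *
c,st=pickle.load(open('w1.pkl','rb')); s2=ctrl.state(); print(np.round(s2['tool_pos'],4),np.round(s2['tcp_rot'],3)[:,0])
t=pickle.load(open('top1.pkl','rb'))
for n,uv in dict(blue=(260,123),black=(258.5,180),orange=(258.5,235)).items(): 
    print(n,np.round(plane(c,[uv],.09,st),4),np.round(plane(c,[uv],.08,st),4))
im=c['img'][80:310,220:300]; save('w1c',cv2.resize(im,None,fx=2.6,fy=2.6,interpolation=cv2.INTER_CUBIC))
P=[]
print(np.round(plane(c,[(233,90),(289,90),(236,296),(281,296)],.05,st),4))
for k,y in [('blue',.096),('black',.032),('orange',-.032)]:
    pass
E
```

```text
[ 0.6121 -0.1232  0.2479] [-0.026  1.     0.001]
blue [[ 0.612  -0.0572  0.09  ]] [[ 0.612  -0.0575  0.08  ]]
black [[ 0.6125 -0.116   0.09  ]] [[ 0.6125 -0.1182  0.08  ]]
orange [[ 0.6145 -0.1776  0.09  ]] [[ 0.6146 -0.1819  0.08  ]]
[[ 0.5802 -0.0213  0.05  ]
 [ 0.6434 -0.019   0.05  ]
 [ 0.5869 -0.2885  0.05  ]
 [ 0.6487 -0.2862  0.05  ]]
```

View pics/w1c.png

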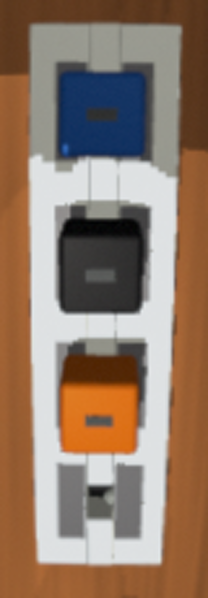

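```bash
python3 - <<'E'
from h import *
r=go([.614,-.187,.12],91.4,step=.036)
E
```

```text
CALL [1.0, -0.016, 0.0001, 0.0319, 0.02, 1.0, -0.016, 0.0001, 0.0319, 0.02, 1.0, -0.016, 0.0001, 0.0319, 0.02, 1.0, -0.016, 0.0001, 0.0319, 0.02]
```

{"method": "servo_tool", "body": {
  "plan": [1, -0.016, 0, 0.032, 0, 1, -0.016, 0, 0.032, 0, 1, -0.016, 0, 0.032, 0, 1, -0.016, 0, 0.032, 0, 1, 0, 0, 0, 0, 1, 0, 0, 0, 0]
}}

```text
time_s: 3.85
tool_pos: [0.6106, -0.1915, 0.1186]
tcp_rot: [[-0.018, 1.0, -0.004], [1.0, 0.018, 0.0], [0.0, -0.004, -1.0]]
ft_force: [0.9, 0.3, -0.1]
finger_gap: 0.0852
```

```bash
python3 - <<'E'
from h import *
c,st=wshot('w2'); print(np.round(st['tool_pos'],4),np.round(st['tcp_rot'],3)[:,0])
E
```

```text
[ 0.6106 -0.1915  0.1186] [-0.018  1.     0.   ]
```

View pics/w2.png

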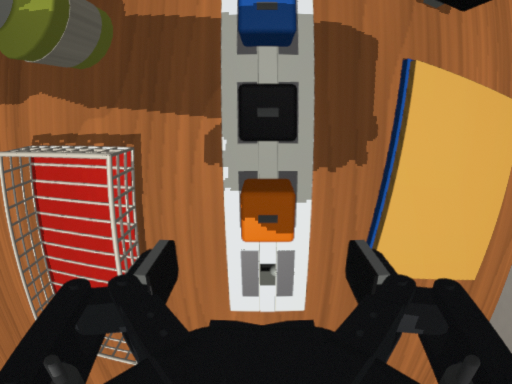

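```bash
python3 - <<'E'
from h import *
c,st=pickle.load(open('w2.pkl','rb')); st=ctrl.state(); print(np.round(st['tool_pos'],4),np.round(st['tcp_rot'],3)[:,0])
im=c['img'].copy(); a=np.radians(1.4); R=np.array([[np.cos(a),-np.sin(a)],[np.sin(a),np.cos(a)]])
for ctr in [(.614,-.187),(.6125,-.123),(.611,-.059)]:
  for z in (.05,.09):
    q=[np.r_[np.array(ctr)+R@np.array(k)*.017,z] for k in [(-1,-1),(1,-1),(1,1),(-1,1)]]
    cv2.polylines(im,[proj(c,q,st).astype(np.int32)],True,(0,255,0) if z>.06 else (255,0,255),1)
save('w2o',im[:320])
go([.614,-.187,.056],91.4,step=.03)
E
```

```text
[ 0.6124 -0.19    0.1208] [-0.02  1.    0.  ]
CALL [1.0, 0.001, 0.0006, 0.0216, -0.08, 1.0, 0.001, 0.0006, 0.0216, -0.08, 1.0, 0.001, 0.0006, 0.0216, -0.08]
```

View pics/w2o.png

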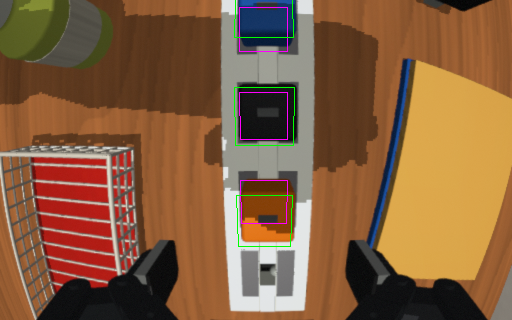

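Predicted boxes match the picture to within about 2 mm. Descending onto orange at image (268,215).

{"method": "servo_tool", "body": {
  "plan": [1, 0.0015, 0.001, 0.022, 0, 1, 0.0015, 0.001, 0.022, 0, 1, 0.001, 0.001, 0.021, 0, 0.2, 0, 0, 0, 0, 0.2, 0, 0, 0, 0, 0.2, 0, 0, 0, 0, 0.2, 0, 0, 0, 0]
}}

```text
time_s: 4.48
tool_pos: [0.6171, -0.1852, 0.0579]
tcp_rot: [[-0.023, 1.0, 0.003], [1.0, 0.023, -0.001], [-0.001, 0.003, -1.0]]
ft_force: [-7.4, 0.2, 8.7]
finger_gap: 0.0385
```

{"method": "servo_tool", "body": {
  "plan": [0.2, 0, 0, 0, 0, 0.2, 0, 0, 0, 0]
}}

```text
time_s: 4.65
tool_pos: [0.6155, -0.1854, 0.0578]
tcp_rot: [[-0.022, 1.0, 0.0], [1.0, 0.022, -0.001], [-0.001, 0.0, -1.0]]
ft_force: [-6.8, 1.6, 10.7]
finger_gap: 0.0336
```

Gripped: the gap is 33.6 mm, which matches the 34 mm body. Now pulling up.

{"method": "servo_tool", "body": {
  "plan": [0.2, 0, 0, 0, 0, 0.2, 0, 0, -0.01, 0, 0.2, 0, 0, -0.02, 0, 0.2, 0, 0, -0.03, 0, 0.2, 0, 0, -0.03, 0, 0.2, 0, 0, -0.02, 0, 0.2, 0, 0, 0, 0, 0.2, 0, 0, 0, 0]
}}

```text
time_s: 5.32
tool_pos: [0.617, -0.1854, 0.1681]
tcp_rot: [[-0.022, 1.0, 0.005], [1.0, 0.022, -0.001], [-0.002, 0.005, -1.0]]
ft_force: [0.5, 0.0, -1.8]
finger_gap: 0.0329
```

```bash
python3 - <<'E'
from h import *
c,st=wshot('w3'); t=ctrl.capture('top'); save('t3',cv2.resize(t['img'][140:300,230:420],None,fx=3.5,fy=3.5,interpolation=cv2.INTER_CUBIC)); pickle.dump(t,open('t3.pkl','wb'))
E
```

```text
(no output)
```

View pics/w3.png

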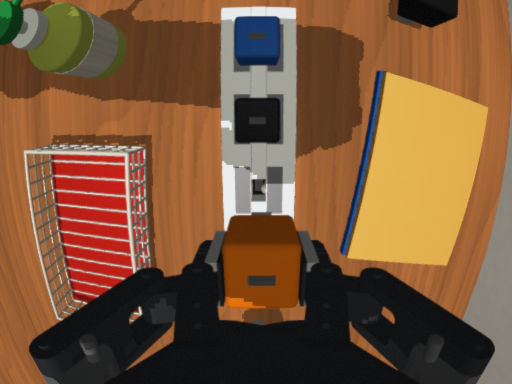

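View pics/t3.png

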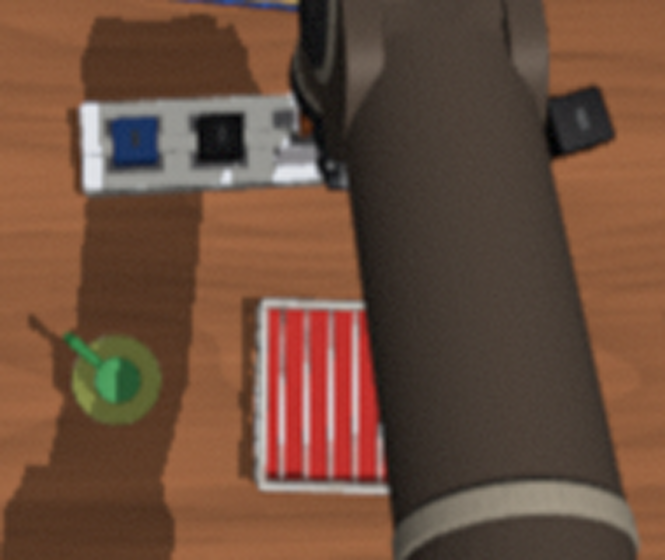

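Orange is out and held in the wrist view at (262,262). Next is the basket geometry.

```bash
python3 - <<'E'
from h import *
t=pickle.load(open('top1.pkl','rb')); im=t['img']; save('bk',cv2.resize(im[215:295,290:405],None,fx=6,fy=6,interpolation=cv2.INTER_CUBIC))
print(np.round(plane(t,[(303,226),(392.5,228),(391,282.5),(303,281)],.05),4))
s=pickle.load(open('scene1.pkl','rb'))
im=t['img'].copy(); im2=s['img'].copy()
a=np.radians(-1.0); R=np.array([[np.cos(a),-np.sin(a)],[np.sin(a),np.cos(a)]])
for z in (.0,.05):
    q=[np.r_[np.array([.416,-.262])+R@(np.array(k)*[.07,.115]),z] for k in [(-1,-1),(1,-1),(1,1),(-1,1)]]
    cv2.polylines(im,[proj(t,q).astype(np.int32)],True,(0,255,0),1);cv2.polylines(im2,[proj(s,q).astype(np.int32)],True,(0,255,0),1)
o=np.hstack([cv2.resize(im[205:305,290:410],(480,400)),cv2.resize(im2[80:180,160:280],(480,400))]);save('bk',cv2.resize(o,(800,333)))
go([.416,-.335,.17],90,g=.2,step=.036)
E
```

```text
[[ 0.4898 -0.1482  0.05  ]
 [ 0.4785 -0.3829  0.05  ]
 [ 0.3378 -0.3707  0.05  ]
 [ 0.3474 -0.1429  0.05  ]]
CALL [0.2, -0.0208, -0.029, -0.0007, 0.18, 0.2, -0.0209, -0.0289, -0.0007, 0.18, 0.2, -0.0209, -0.0288, -0.0007, 0.18, 0.2, -0.021, -0.0288, -0.0007, 0.18, 0.2, -0.0211, -0.0287, -0.0007, 0.18, 0.2, -0.0212, -0.0286, -0.0007, 0.18, 0.2, -0.0213, -0.0285, -0.0007, 0.18]
```

View pics/bk.png

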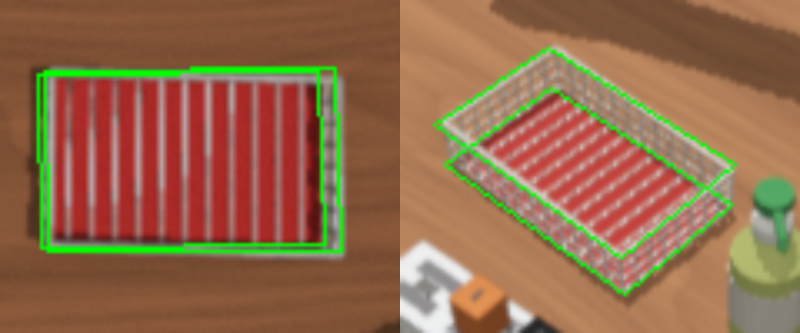

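{"method": "servo_tool", "body": {
  "plan": [0.2, -0.021, -0.029, 0, 0.6, 0.2, -0.021, -0.029, 0, 0.6, 0.2, -0.021, -0.029, 0, 0.6, 0.2, -0.021, -0.029, 0, 0.6, 0.2, -0.021, -0.029, 0, 0.6, 0.2, -0.021, -0.029, 0, 0.6, 0.2, -0.021, -0.029, 0, 0, 0.2, 0, 0, 0, 0]
}}

```text
time_s: 6.08
tool_pos: [0.4039, -0.3351, 0.1637]
tcp_rot: [[0.049, 0.999, -0.006], [0.999, -0.049, -0.001], [-0.001, -0.006, -1.0]]
ft_force: [-0.2, 0.4, -0.4]
finger_gap: 0.0329
```

```bash
python3 - <<'E'
from h import *
c,st=wshot('w4'); 
go([.411,-.33,.056],87.5,g=.2,step=.03)
E
```

```text
CALL [0.2, 0.0008, 0.001, 0.027, -0.05, 0.2, 0.0008, 0.001, 0.027, -0.05, 0.2, 0.0008, 0.001, 0.027, -0.05, 0.2, 0.0008, 0.001, 0.027, -0.05]
```

View pics/w4.png

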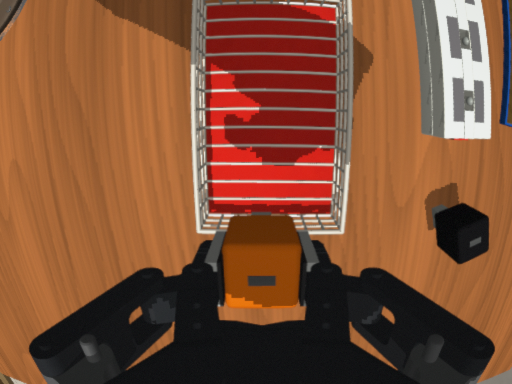

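```bash
python3 - <<'E'
from h import *
c,st=pickle.load(open('w4.pkl','rb')); st=ctrl.state(); print(np.round(st['tool_pos'],4))
print(np.round(plane(c,[(198,231),(342,231),(193,0),(350,0)],.05,st),4))
E
```

```text
[ 0.4071 -0.333   0.1641]
[[ 0.3446 -0.3691  0.05  ]
 [ 0.4814 -0.3757  0.05  ]
 [ 0.3546 -0.1559  0.05  ]
 [ 0.4933 -0.1604  0.05  ]]
```

{"method": "servo_tool", "body": {
  "plan": [0.2, 0.001, 0.001, 0.027, 0, 0.2, 0.001, 0.001, 0.027, 0, 0.2, 0.001, 0.001, 0.027, 0, 0.2, 0.001, 0.001, 0.027, 0, 0.2, 0, 0, 0, 0, 0.2, 0, 0, 0, 0, 0.6, 0, 0, 0, 0, 0.6, 0, 0, 0, 0]
}}

```text
time_s: 6.8
tool_pos: [0.4169, -0.3269, 0.0589]
tcp_rot: [[0.04, 0.999, 0.002], [0.999, -0.04, -0.001], [-0.001, 0.002, -1.0]]
ft_force: [1.5, 0.1, -0.4]
finger_gap: 0.051
```

{"method": "servo_tool", "body": {
  "plan": [0.65, 0, 0, 0, 0, 0.65, 0, 0, 0, 0, 0.65, 0, 0, -0.03, 0, 0.65, 0, 0, -0.04, 0, 0.65, 0, 0, -0.04, 0, 1, 0, 0, -0.02, 0, 1, 0, 0, 0, 0]
}}

```text
time_s: 7.38
tool_pos: [0.4182, -0.3281, 0.1933]
tcp_rot: [[0.041, 0.999, 0.007], [0.999, -0.041, -0.006], [-0.006, 0.008, -1.0]]
ft_force: [0.4, -0.6, 0.3]
finger_gap: 0.0777
```

```bash
python3 - <<'E'
from h import *
c,st=wshot('w5'); 
go([.613,-.124,.14],91.4,step=.036)
E
```

```text
CALL [1.0, 0.0265, 0.0234, 0.0063, -0.47, 1.0, 0.0263, 0.0236, 0.0063, -0.47, 1.0, 0.0261, 0.0238, 0.0063, -0.47, 1.0, 0.0259, 0.0241, 0.0063, -0.47, 1.0, 0.0257, 0.0243, 0.0063, -0.47, 1.0, 0.0255, 0.0245, 0.0063, -0.47, 1.0, 0.0253, 0.0247, 0.0063, -0.47, 1.0, 0.0251, 0.0249, 0.0063, -0.47]
```

View pics/w5.png

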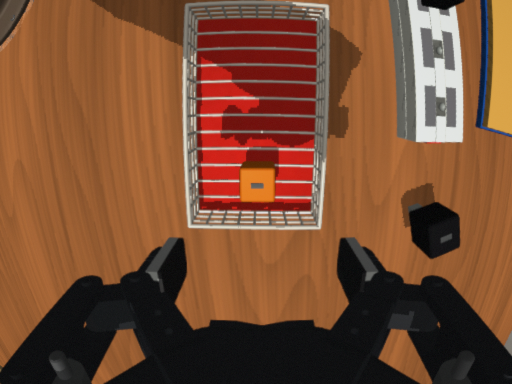

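Orange stands in the basket at (257,184). Next is black.

{"method": "servo_tool", "body": {
  "plan": [1, 0.0265, 0.023, 0.006, -0.5, 1, 0.026, 0.024, 0.006, -0.5, 1, 0.026, 0.024, 0.006, -0.5, 1, 0.026, 0.024, 0.006, -0.5, 1, 0.026, 0.024, 0.006, -0.5, 1, 0.0255, 0.0245, 0.006, -0.5, 1, 0.025, 0.025, 0.006, -0.4, 1, 0.025, 0.025, 0.006, -0.4]
}}

```text
time_s: 8.1
tool_pos: [0.6115, -0.121, 0.1379]
tcp_rot: [[-0.026, 1.0, -0.002], [1.0, 0.026, 0.0], [0.0, -0.002, -1.0]]
ft_force: [0.3, 0.5, 1.3]
finger_gap: 0.0852
```

{"method": "servo_tool", "body": {
  "plan": [1, 0, 0, 0, 0, 1, 0, 0, 0, 0]
}}

```text
time_s: 8.27
tool_pos: [0.6113, -0.1193, 0.1376]
tcp_rot: [[-0.031, 1.0, -0.002], [1.0, 0.031, 0.002], [0.002, -0.002, -1.0]]
ft_force: [0.2, -0.6, -0.4]
finger_gap: 0.0853
```

```bash
python3 - <<'E'
from h import *
st=ctrl.state(); print(np.round(st['tool_pos'],4))
go([.6135,-.123,.056],91.4,step=.03)
E
```

```text
[ 0.6113 -0.1193  0.1376]
CALL [1.0, -0.0013, 0.0007, 0.0272, 0.12, 1.0, -0.0013, 0.0007, 0.0272, 0.12, 1.0, -0.0013, 0.0007, 0.0272, 0.12]
```

{"method": "servo_tool", "body": {
  "plan": [1, -0.001, 0.001, 0.027, 0.1, 1, -0.001, 0.001, 0.027, 0.1, 1, -0.001, 0.001, 0.027, 0.1, 1, 0, 0, 0, 0, 0.2, 0, 0, 0, 0, 0.2, 0, 0, 0, 0, 0.2, 0, 0, 0, 0, 0.2, 0, 0, 0, 0]
}}

```text
time_s: 8.93
tool_pos: [0.6153, -0.1256, 0.0602]
tcp_rot: [[-0.02, 1.0, 0.003], [1.0, 0.02, -0.001], [-0.001, 0.003, -1.0]]
ft_force: [0.3, 0.1, -0.1]
finger_gap: 0.0388
```

{"method": "servo_tool", "body": {
  "plan": [0.2, 0, 0, 0, 0, 0.2, 0, 0, 0, 0, 0.2, 0, 0, 0, 0]
}}

```text
time_s: 9.18
tool_pos: [0.6142, -0.1256, 0.0602]
tcp_rot: [[-0.021, 1.0, 0.0], [1.0, 0.021, -0.001], [-0.001, 0.0, -1.0]]
ft_force: [-5.1, 0.5, 8.3]
finger_gap: 0.033
```

{"method": "servo_tool", "body": {
  "plan": [0.2, 0, 0, -0.01, 0, 0.2, 0, 0, -0.02, 0, 0.2, 0, 0, -0.03, 0, 0.2, 0, 0, -0.03, 0, 0.2, 0, 0, -0.02, 0, 0.2, 0, 0, 0, 0]
}}

```text
time_s: 9.68
tool_pos: [0.6173, -0.1252, 0.1748]
tcp_rot: [[-0.021, 1.0, 0.009], [1.0, 0.021, -0.002], [-0.002, 0.009, -1.0]]
ft_force: [0.2, -0.2, -0.3]
finger_gap: 0.0332
```

```bash
python3 - <<'E'
from h import *
c,st=wshot('w6'); print(np.round(st['tool_pos'],4),st['finger_gap'])
go([.417,-.26,.165],87.3,g=.2,step=.036)
E
```

```text
[ 0.6173 -0.1252  0.1748] 0.03319752344439676
CALL [0.2, -0.0186, -0.0289, 0.0009, 0.56, 0.2, -0.0189, -0.0287, 0.0009, 0.56, 0.2, -0.0192, -0.0285, 0.0009, 0.56, 0.2, -0.0195, -0.0283, 0.0009, 0.56, 0.2, -0.0197, -0.0281, 0.0009, 0.56, 0.2, -0.02, -0.0279, 0.0009, 0.56, 0.2, -0.0203, -0.0277, 0.0009, 0.56]
```

View pics/w6.png

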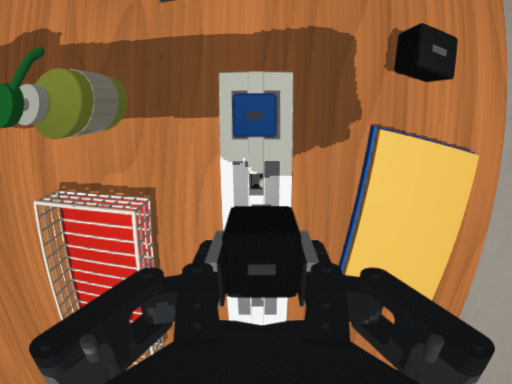

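Black is out and held (260,250). Carrying it to the middle of the basket.

{"method": "servo_tool", "body": {
  "plan": [0.2, -0.019, -0.029, 0.001, 0.6, 0.2, -0.019, -0.029, 0.001, 0.6, 0.2, -0.019, -0.0285, 0.001, 0.6, 0.2, -0.0195, -0.028, 0.001, 0.6, 0.2, -0.02, -0.028, 0.001, 0.6, 0.2, -0.02, -0.028, 0.001, 0.5, 0.2, -0.02, -0.028, 0.001, 0.4, 0.2, 0, 0, 0, 0]
}}

```text
time_s: 10.4
tool_pos: [0.4075, -0.2639, 0.1602]
tcp_rot: [[0.055, 0.998, -0.006], [0.998, -0.055, -0.001], [-0.002, -0.006, -1.0]]
ft_force: [-0.8, -0.6, -0.8]
finger_gap: 0.0333
```

```bash
python3 - <<'E'
from h import *
c,st=wshot('w7'); print(np.round(st['tool_pos'],4),st['finger_gap'])
go([.416,-.258,.058],87.3,g=.2,step=.03)
E
```

```text
[ 0.4075 -0.2639  0.1602] 0.033310159174079146
CALL [0.2, 0.0011, 0.0013, 0.0257, -0.09, 0.2, 0.0011, 0.0013, 0.0257, -0.09, 0.2, 0.0011, 0.0014, 0.0257, -0.09, 0.2, 0.0011, 0.0014, 0.0257, -0.09]
```

View pics/w7.png

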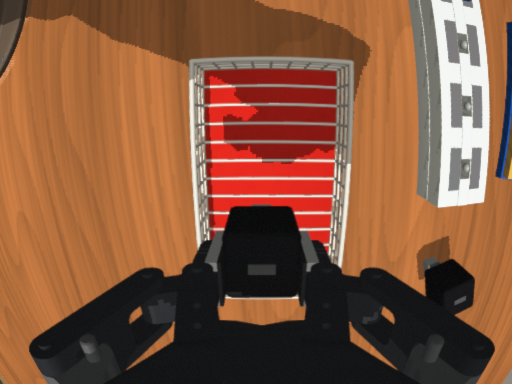

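{"method": "servo_tool", "body": {
  "plan": [0.2, 0.001, 0.001, 0.026, 0, 0.2, 0.001, 0.001, 0.026, 0, 0.2, 0.001, 0.001, 0.026, 0, 0.2, 0.001, 0.001, 0.026, 0, 0.2, 0, 0, 0, 0, 0.2, 0, 0, 0, 0, 0.65, 0, 0, 0, 0, 0.65, 0, 0, 0, 0]
}}

```text
time_s: 11.12
tool_pos: [0.4198, -0.2562, 0.0588]
tcp_rot: [[0.047, 0.999, 0.002], [0.999, -0.047, -0.001], [-0.001, 0.002, -1.0]]
ft_force: [-0.6, -0.1, 0.8]
finger_gap: 0.055
```

{"method": "servo_tool", "body": {
  "plan": [0.65, 0, 0, 0, 0, 0.65, 0, 0, 0, 0, 0.65, 0, 0, -0.03, 0, 0.65, 0, 0, -0.04, 0, 0.65, 0, 0, -0.04, 0, 1, 0, 0, -0.02, 0, 1, 0, 0, 0, 0]
}}

```text
time_s: 11.7
tool_pos: [0.4212, -0.2572, 0.1929]
tcp_rot: [[0.048, 0.999, 0.008], [0.999, -0.048, -0.006], [-0.005, 0.008, -1.0]]
ft_force: [0.5, -0.5, -0.7]
finger_gap: 0.0775
```

```bash
python3 - <<'E'
from h import *
c,st=wshot('w8'); 
go([.6115,-.059,.14],91.4,step=.036)
E
```

```text
CALL [1.0, 0.0259, 0.0227, 0.0063, -0.52, 1.0, 0.0257, 0.0229, 0.0063, -0.52, 1.0, 0.0255, 0.0232, 0.0063, -0.52, 1.0, 0.0253, 0.0234, 0.0063, -0.52, 1.0, 0.025, 0.0236, 0.0063, -0.52, 1.0, 0.0248, 0.0238, 0.0063, -0.52, 1.0, 0.0246, 0.0241, 0.0063, -0.52, 1.0, 0.0244, 0.0243, 0.0063, -0.52]
```

View pics/w8.png

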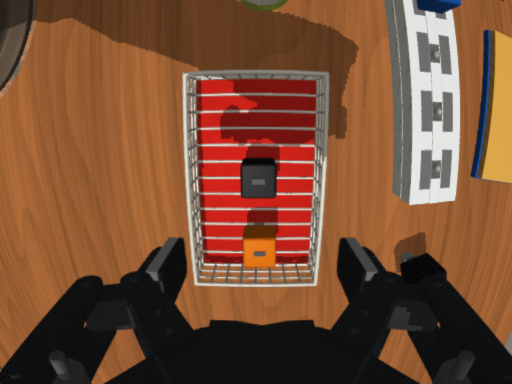

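Black (258,180) and orange (259,250) are both in the basket. Next is blue.

{"method": "servo_tool", "body": {
  "plan": [1, 0.026, 0.0225, 0.006, -0.5, 1, 0.026, 0.023, 0.006, -0.5, 1, 0.0255, 0.023, 0.006, -0.5, 1, 0.025, 0.0235, 0.006, -0.5, 1, 0.025, 0.0235, 0.006, -0.5, 1, 0.025, 0.024, 0.006, -0.5, 1, 0.0245, 0.024, 0.006, -0.5, 1, 0.0245, 0.024, 0.006, -0.5]
}}

```text
time_s: 12.42
tool_pos: [0.6097, -0.0564, 0.1377]
tcp_rot: [[-0.023, 1.0, -0.002], [1.0, 0.023, -0.0], [-0.0, -0.002, -1.0]]
ft_force: [0.7, -0.4, -0.2]
finger_gap: 0.0855
```

{"method": "servo_tool", "body": {
  "plan": [1, 0, 0, 0, 0, 1, 0, 0, 0, 0]
}}

```text
time_s: 12.58
tool_pos: [0.6093, -0.055, 0.1375]
tcp_rot: [[-0.026, 1.0, -0.002], [1.0, 0.026, 0.002], [0.002, -0.002, -1.0]]
ft_force: [-0.2, 0.0, 0.8]
finger_gap: 0.0855
```

```bash
python3 - <<'E'
from h import *
st=ctrl.state(); print(np.round(st['tool_pos'],4))
go([.612,-.058,.056],91.4,step=.03)
E
```

```text
[ 0.6093 -0.055   0.1375]
CALL [1.0, -0.0011, 0.0009, 0.0272, 0.04, 1.0, -0.0011, 0.0009, 0.0272, 0.04, 1.0, -0.0011, 0.0009, 0.0272, 0.04]
```

{"method": "servo_tool", "body": {
  "plan": [1, -0.001, 0.001, 0.027, 0, 1, -0.001, 0.001, 0.027, 0, 1, 0, 0.001, 0.027, 0, 1, 0, 0, 0, 0, 0.2, 0, 0, 0, 0, 0.2, 0, 0, 0, 0, 0.2, 0, 0, 0, 0, 0.2, 0, 0, 0, 0]
}}

```text
time_s: 13.25
tool_pos: [0.6134, -0.0598, 0.0602]
tcp_rot: [[-0.022, 1.0, 0.003], [1.0, 0.022, -0.0], [-0.001, 0.003, -1.0]]
ft_force: [-0.7, -0.0, -0.1]
finger_gap: 0.0388
```

{"method": "servo_tool", "body": {
  "plan": [0.2, 0, 0, 0, 0, 0.2, 0, 0, 0, 0, 0.2, 0, 0, 0, 0]
}}

```text
time_s: 13.5
tool_pos: [0.6126, -0.0598, 0.0602]
tcp_rot: [[-0.022, 1.0, 0.001], [1.0, 0.022, -0.001], [-0.001, 0.001, -1.0]]
ft_force: [-3.2, -1.1, 7.6]
finger_gap: 0.0331
```

{"method": "servo_tool", "body": {
  "plan": [0.2, 0, 0, -0.01, 0, 0.2, 0, 0, -0.02, 0, 0.2, 0, 0, -0.03, 0, 0.2, 0, 0, -0.03, 0, 0.2, 0, 0, -0.02, 0, 0.2, 0, 0, 0, 0]
}}

```text
time_s: 14.0
tool_pos: [0.6154, -0.0591, 0.1747]
tcp_rot: [[-0.023, 1.0, 0.009], [1.0, 0.023, -0.001], [-0.001, 0.009, -1.0]]
ft_force: [1.6, 0.0, -0.9]
finger_gap: 0.0326
```

```bash
python3 - <<'E'
from h import *
c,st=wshot('w9'); print(np.round(st['tool_pos'],4),st['finger_gap'])
go([.42,-.192,.165],87.3,g=.2,step=.036)
E
```

```text
[ 0.6154 -0.0591  0.1747] 0.03261013515366942
CALL [0.2, -0.0183, -0.0282, 0.0009, 0.57, 0.2, -0.0186, -0.028, 0.0009, 0.57, 0.2, -0.0189, -0.0278, 0.0009, 0.57, 0.2, -0.0191, -0.0276, 0.0009, 0.57, 0.2, -0.0194, -0.0274, 0.0009, 0.57, 0.2, -0.0197, -0.0272, 0.0009, 0.57, 0.2, -0.02, -0.027, 0.0009, 0.57]
```

View pics/w9.png

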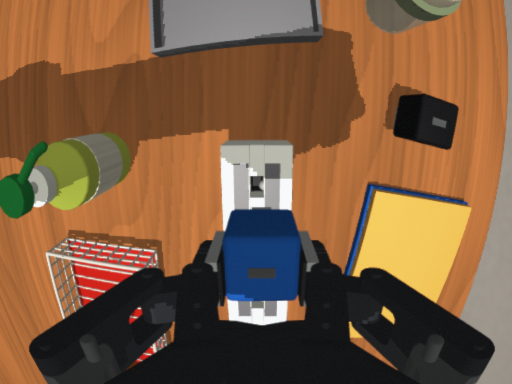

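{"method": "servo_tool", "body": {
  "plan": [0.2, -0.0185, -0.028, 0.001, 0.6, 0.2, -0.0185, -0.028, 0.001, 0.6, 0.2, -0.019, -0.028, 0.001, 0.6, 0.2, -0.0195, -0.0275, 0.001, 0.6, 0.2, -0.02, -0.027, 0.001, 0.6, 0.2, -0.02, -0.027, 0.001, 0.5, 0.2, -0.02, -0.027, 0.001, 0.4, 0.2, 0, 0, 0, 0]
}}

```text
time_s: 14.72
tool_pos: [0.4124, -0.1972, 0.1601]
tcp_rot: [[0.052, 0.999, -0.006], [0.999, -0.052, -0.001], [-0.002, -0.006, -1.0]]
ft_force: [-0.1, -0.2, -1.4]
finger_gap: 0.033
```

```bash
python3 - <<'E'
from h import *
c,st=wshot('w10'); print(np.round(st['tool_pos'],4),st['finger_gap'])
go([.418,-.194,.058],87.3,g=.2,step=.03)
E
```

```text
[ 0.4124 -0.1972  0.1601] 0.03303448521874897
CALL [0.2, 0.0005, 0.0007, 0.0257, -0.05, 0.2, 0.0005, 0.0007, 0.0257, -0.05, 0.2, 0.0005, 0.0007, 0.0257, -0.05, 0.2, 0.0005, 0.0007, 0.0257, -0.05]
```

View pics/w10.png

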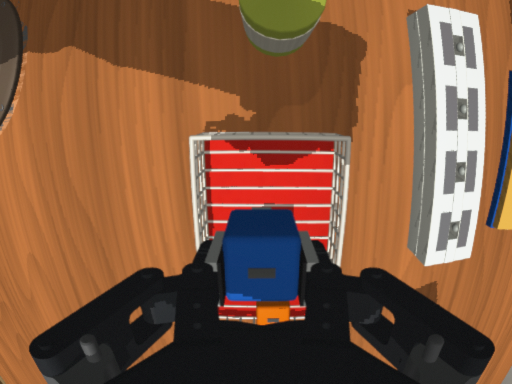

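{"method": "servo_tool", "body": {
  "plan": [0.2, 0.001, 0.0005, 0.026, 0, 0.2, 0.001, 0.0005, 0.026, 0, 0.2, 0.001, 0.0005, 0.026, 0, 0.2, 0.001, 0, 0.026, 0, 0.2, 0, 0, 0, 0, 0.2, 0, 0, 0, 0, 0.65, 0, 0, 0, 0, 0.65, 0, 0, 0, 0]
}}

```text
time_s: 15.43
tool_pos: [0.4218, -0.1896, 0.0588]
tcp_rot: [[0.045, 0.999, 0.002], [0.999, -0.045, -0.001], [-0.001, 0.002, -1.0]]
ft_force: [-0.6, -0.1, -0.4]
finger_gap: 0.055
```

{"method": "servo_tool", "body": {
  "plan": [0.65, 0, 0, 0, 0, 0.65, 0, 0, 0, 0, 0.65, 0, 0, -0.03, 0, 0.65, 0, 0, -0.04, 0, 0.65, 0, 0, -0.04, 0, 1, 0, 0, -0.04, 0, 1, 0, 0, -0.03, 0, 1, 0, 0, 0, 0]
}}

```text
time_s: 16.1
tool_pos: [0.4235, -0.1903, 0.2442]
tcp_rot: [[0.046, 0.999, 0.01], [0.999, -0.046, -0.006], [-0.005, 0.01, -1.0]]
ft_force: [1.0, -1.2, -0.6]
finger_gap: 0.0851
```

```bash
python3 - <<'E'
from h import *
c,st=wshot('w11'); print(np.round(st['tool_pos'],4))
t=ctrl.capture('top'); s=ctrl.capture('scene')
save('t11',t['img']);save('s11',s['img'])
E
```

```text
[ 0.4235 -0.1903  0.2442]
```

View pics/w11.png

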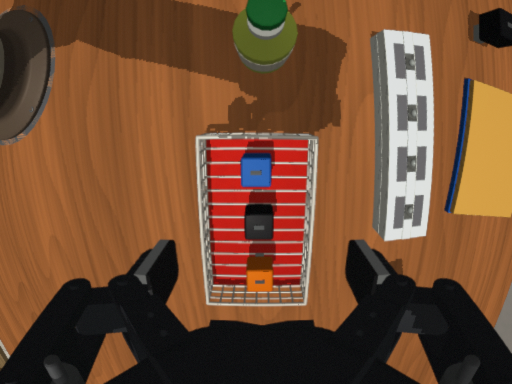

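View pics/s11.png

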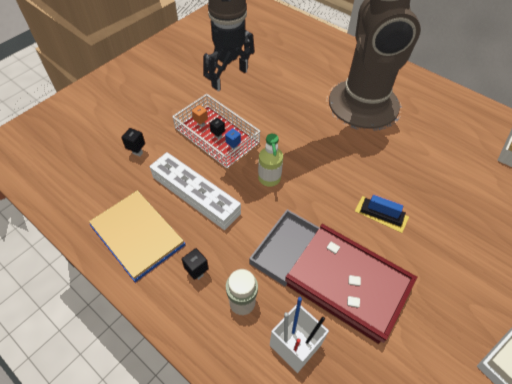

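All three chargers are in the basket: blue (256,170), black (259,222) and orange (260,281). The strip's sockets are empty. Next is the nozzle.

```bash
python3 - <<'E'
from h import *
c,st=pickle.load(open('w11.pkl','rb')); st=ctrl.state()
print(np.round(plane(c,[(266.5,9)],.164,st),4))
t=pickle.load(open('top1.pkl','rb'));print(np.round(plane(t,[(264,248)],.164),4))
save('nz',cv2.resize(t['img'][225:270,235:290],None,fx=10,fy=10,interpolation=cv2.INTER_CUBIC))
go([.4365,-.075,.25],87.5,g=0,step=.03)
E
```

```text
[[ 0.4304 -0.0425  0.164 ]]
[[ 0.4353 -0.0426  0.164 ]]
CALL [0.0, 0.0288, 0.0028, -0.0031, -0.03, 0.0, 0.0288, 0.0028, -0.0031, -0.03, 0.0, 0.0288, 0.0028, -0.0031, -0.03, 0.0, 0.0288, 0.0028, -0.0031, -0.03]
```

View pics/nz.png

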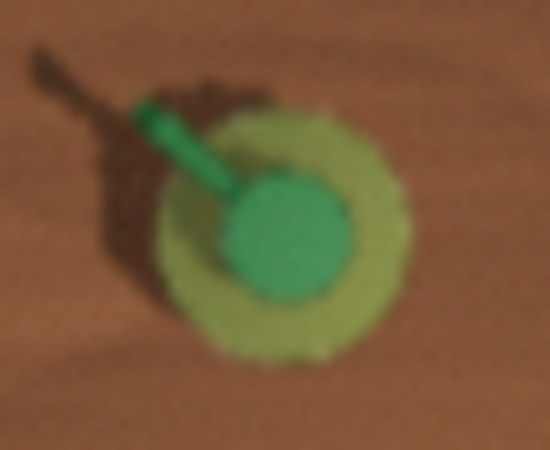

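{"method": "servo_tool", "body": {
  "plan": [0, 0.029, 0.002, -0.003, 0, 0, 0.029, 0.002, -0.003, 0, 0, 0.029, 0.002, -0.003, 0, 0, 0.029, 0.002, -0.003, 0, 0, 0, 0, 0, 0, 0, 0, 0, 0, 0]
}}

```text
time_s: 16.75
tool_pos: [0.4331, -0.0725, 0.2483]
tcp_rot: [[0.042, 0.999, -0.002], [0.999, -0.042, 0.0], [0.0, -0.002, -1.0]]
ft_force: [-0.2, -0.4, -0.5]
finger_gap: 0.0123
```

```bash
python3 - <<'E'
from h import *
c,st=wshot('w12'); st=ctrl.state(); print(np.round(st['tool_pos'],4),st['finger_gap'])
for d in ctrl.cut_out(c,'nozzle_top')[:3]: print(d['conf'],d['location'],d['mask'].sum())
t=pickle.load(open('top1.pkl','rb'))
im=c['img']; hsv=cv2.cvtColor(im,cv2.COLOR_BGR2HSV)
E
```

```text
[ 0.433  -0.0739  0.2482] 0.004411756925619919
0.94 [269.6, 154.3] 1787
```

View pics/w12.png

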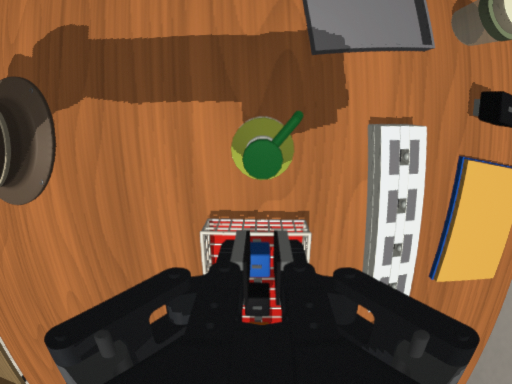

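```bash
python3 - <<'E'
from h import *
c,st=pickle.load(open('w12.pkl','rb')); st=ctrl.state()
t=pickle.load(open('top1.pkl','rb'))
print(np.round(plane(c,[(263,157)],.164,st),4), tri(ray(c,[(263,157)],st),ray(t,[(263.3,248.2)])))
go([.435,-.04,.18],87.5,g=0,step=.026)
E
```

```text
[[ 0.4354 -0.0395  0.164 ]] (array([ 0.43509326, -0.04100604,  0.15384656]), np.float64(0.00025153582128562967))
CALL [0.0, 0.0116, 0.0002, 0.0228, -0.04, 0.0, 0.0116, 0.0002, 0.0228, -0.04, 0.0, 0.0116, 0.0002, 0.0228, -0.04]
```

{"method": "servo_tool", "body": {
  "plan": [0, 0.0115, 0, 0.022, 0, 0, 0.0115, 0, 0.022, 0, 0, 0.011, 0, 0.022, 0, 0, 0, 0, 0, 0, 0, 0, 0, 0, 0]
}}

```text
time_s: 17.27
tool_pos: [0.4343, -0.0407, 0.1823]
tcp_rot: [[0.046, 0.999, -0.003], [0.999, -0.046, 0.001], [0.001, -0.003, -1.0]]
ft_force: [-0.7, -0.4, 0.1]
finger_gap: 0.0001
```

{"method": "servo_tool", "body": {
  "plan": [0, 0, 0, 0, 0, 0, 0, 0, 0.008, 0, 0, 0, 0, 0, 0, 0, 0, 0, 0, 0]
}}

```text
time_s: 17.6
tool_pos: [0.4353, -0.0406, 0.1754]
tcp_rot: [[0.046, 0.999, 0.0], [0.999, -0.046, -0.0], [-0.0, 0.0, -1.0]]
ft_force: [0.5, -0.5, 0.5]
finger_gap: -0.0
```

{"method": "servo_tool", "body": {
  "plan": [0, 0, 0, 0.006, 0, 0, 0, 0, 0.006, 0, 0, 0, 0, 0.002, 0, 0, 0, 0, 0, 0, 0, 0, 0, 0, 0]
}}

```text
time_s: 18.02
tool_pos: [0.4353, -0.0401, 0.1612]
tcp_rot: [[0.045, 0.999, -0.0], [0.999, -0.045, -0.0], [-0.0, -0.0, -1.0]]
ft_force: [0.6, -1.2, 1.5]
finger_gap: -0.0003
```

{"method": "servo_tool", "body": {
  "plan": [0, 0, 0, 0.004, 0, 0, 0, 0, 0.004, 0, 0, 0, 0, 0, 0, 0, 0, 0, 0, 0]
}}

```text
time_s: 18.35
tool_pos: [0.4355, -0.04, 0.1533]
tcp_rot: [[0.045, 0.999, 0.0], [0.999, -0.045, -0.0], [-0.0, 0.0, -1.0]]
ft_force: [-0.3, -1.3, 4.6]
finger_gap: 0.0001
```

{"method": "servo_tool", "body": {
  "plan": [0, 0, 0, 0.003, 0, 0, 0, 0, 0, 0, 0, 0, 0, 0, 0]
}}

```text
time_s: 18.6
tool_pos: [0.4356, -0.04, 0.1517]
tcp_rot: [[0.046, 0.999, 0.001], [0.999, -0.046, -0.001], [-0.001, 0.001, -1.0]]
ft_force: [-5.8, -1.3, 20.9]
finger_gap: -0.0002
```

Bottomed out: 21 N at z 0.1517, which is about 12 mm of travel. Releasing fully, checking, then pressing again.

{"method": "servo_tool", "body": {
  "plan": [0, 0, 0, -0.008, 0, 0, 0, 0, -0.008, 0, 0, 0, 0, -0.006, 0, 0, 0, 0, -0.003, 0, 0, 0, 0, 0, 0, 0, 0, 0, 0, 0, 0, 0, 0, 0, 0]
}}

```text
time_s: 19.18
tool_pos: [0.4349, -0.0399, 0.1749]
tcp_rot: [[0.046, 0.999, -0.001], [0.999, -0.046, 0.0], [0.0, -0.001, -1.0]]
ft_force: [-0.6, -0.6, -1.0]
finger_gap: 0.0002
```

```bash
python3 - <<'E'
from h import *
c,st=wshot('w13'); print(np.round(st['tool_pos'],4),np.round(st['ft_force'],1)); s=ctrl.capture('scene'); save('s13',cv2.resize(s['img'][90:220,200:340],None,fx=4,fy=4))
E
```

```text
[ 0.4349 -0.0399  0.1749] [-0.6 -0.6 -1. ]
```

View pics/s13.png

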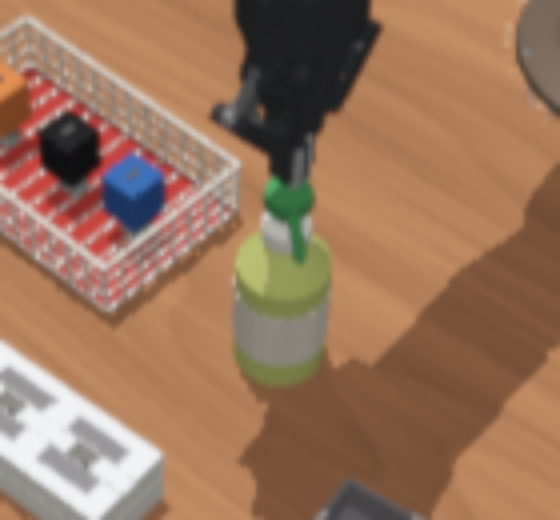

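The crop shows the green cap sprung back up below the fingertips, at about (290,195). Second press: 23 mm down from 0.175.

{"method": "servo_tool", "body": {
  "plan": [0, 0, 0, 0.006, 0, 0, 0, 0, 0.006, 0, 0, 0, 0, 0.005, 0, 0, 0, 0, 0.005, 0, 0, 0, 0, 0.002, 0, 0, 0, 0, 0, 0, 0, 0, 0, 0, 0]
}}

```text
time_s: 19.87
tool_pos: [0.4355, -0.04, 0.1519]
tcp_rot: [[0.045, 0.999, 0.0], [0.999, -0.045, -0.001], [-0.001, 0.0, -1.0]]
ft_force: [-3.6, -0.9, 14.8]
finger_gap: -0.0001
```

{"method": "servo_tool", "body": {
  "plan": [0, 0, 0, 0, 0, 0, 0, 0, -0.008, 0, 0, 0, 0, -0.01, 0, 0, 0, 0, -0.02, 0, 0, 0, 0, -0.03, 0, 1, 0, 0, -0.03, 0, 1, 0, 0, 0, 0, 1, 0, 0, 0, 0]
}}

```text
time_s: 20.53
tool_pos: [0.4359, -0.04, 0.2506]
tcp_rot: [[0.046, 0.999, 0.003], [0.999, -0.046, -0.001], [-0.001, 0.003, -1.0]]
ft_force: [0.6, -0.4, 0.2]
finger_gap: 0.036
```

```bash
python3 - <<'E'
from h import *
st=ctrl.state(); print(np.round(st['tool_pos'],4)); t=ctrl.capture('top'); save('t14',t['img']); s=ctrl.capture('scene'); save('s14',s['img'])
pickle.dump(t,open('t14.pkl','wb'));pickle.dump(s,open('s14.pkl','wb'))
go([.365,.20,.26],75)
E
```

```text
[ 0.4359 -0.04    0.2506]
CALL [1.0, 0.0338, -0.0115, -0.0016, 1.77, 1.0, 0.0334, -0.0125, -0.0016, 1.77, 1.0, 0.033, -0.0136, -0.0016, 1.77, 1.0, 0.0326, -0.0146, -0.0016, 1.77, 1.0, 0.0321, -0.0156, -0.0016, 1.77, 1.0, 0.0316, -0.0166, -0.0016, 1.77, 1.0, 0.0311, -0.0175, -0.0016, 1.77]
```

View pics/s14.png

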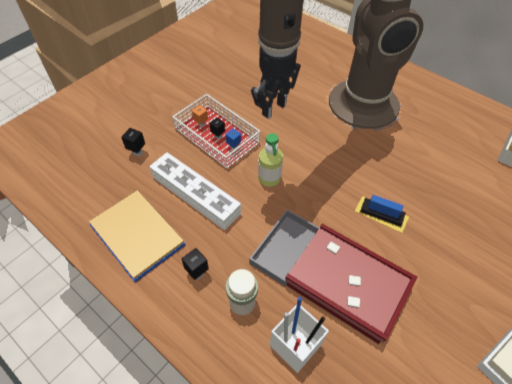

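The nozzle is back up (272,140) and the scraper is unmoved at (383,209). Moving over the scraper, and fitting the board pose.

{"method": "servo_tool", "body": {
  "plan": [1, 0.034, -0.0115, -0.0015, 0, 1, 0.034, -0.0115, -0.0015, 0, 1, 0.034, -0.0115, -0.0015, 0, 1, 0.034, -0.0115, -0.0015, -4, 1, 0.034, -0.0115, -0.0015, -4, 1, 0.034, -0.0115, -0.0015, -4, 1, 0, 0, 0, 0, 1, 0, 0, 0, 0]
}}

```text
time_s: 21.3
tool_pos: [0.3672, 0.1657, 0.2574]
tcp_rot: [[-0.167, 0.986, -0.002], [0.986, 0.167, -0.0], [0.0, -0.002, -1.0]]
ft_force: [-0.1, -1.3, -0.3]
finger_gap: 0.0853
```

```bash
python3 - <<'E'
from h import *
c,st=wshot('w15'); st=ctrl.state(); print(np.round(st['tool_pos'],4),np.round(st['tcp_rot'],3)[:,0])
from scipy.optimize import least_squares
t=pickle.load(open('top1.pkl','rb'))
px=np.array([(84.2,176.7),(90,239.2),(177,166.2),(183,226.7),(213.2,162),(220,224)])
L=np.array([(.085,.13,.055),(-.085,.13,.055),(.085,-.115,.055),(-.085,-.115,.055),(.085,-.214,.03),(-.085,-.214,.03)])
def W(q,L):
    c_,s_=np.cos(q[2]),np.sin(q[2]); return np.c_[q[0]+c_*L[:,0]-s_*L[:,1],q[1]+s_*L[:,0]+c_*L[:,1],L[:,2]]
r=least_squares(lambda q:(proj(t,W(q,L))-px).ravel(),[.57,.29,.1]); print(r.x[:2],np.degrees(r.x[2]),np.round(r.fun.reshape(-1,2),1).tolist())
q=r.x
for nm,P in dict(A=(.6093,.3374),B=(.5663,.3116),C=(.5293,.2291)).items():
    d=np.array(P)-q[:2]; c_,s_=np.cos(q[2]),np.sin(q[2]); print(nm,np.round([c_*d[0]+s_*d[1],-s_*d[0]+c_*d[1]],4))
s=pickle.load(open('scene1.pkl','rb')); im=s['img'].copy()
for idx in ([0,1,3,2],[4,5]): cv2.polylines(im,[proj(s,W(q,L[idx])).astype(np.int32)],True,(0,255,0),1)
Mt=np.array([(.075,.12,.045),(-.075,.12,.045),(-.075,-.115,.045),(.075,-.115,.045)]); cv2.polylines(im,[proj(s,W(q,Mt)).astype(np.int32)],True,(255,0,0),1)
save('bo',cv2.resize(im[190:350,240:430],None,fx=4,fy=4))
np.save('board.npy',q)
E
```

```text
[0.3679 0.1643 0.2573] [-0.164  0.986 -0.   ]
[0.56504914 0.28996725] 5.635844370315607 [[0.0, -0.7], [-0.5, 0.7], [-1.0, -1.5], [-0.2, 1.6], [0.6, -0.2], [1.1, 0.0]]
A [0.0487 0.0429]
B [0.0034 0.0214]
C [-0.0416 -0.0571]
```

View pics/bo.png

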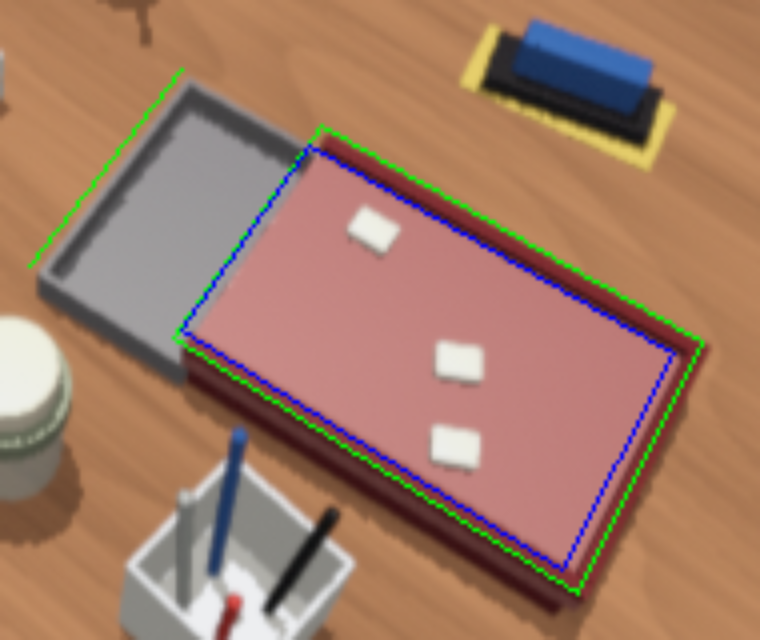

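View pics/w15.png

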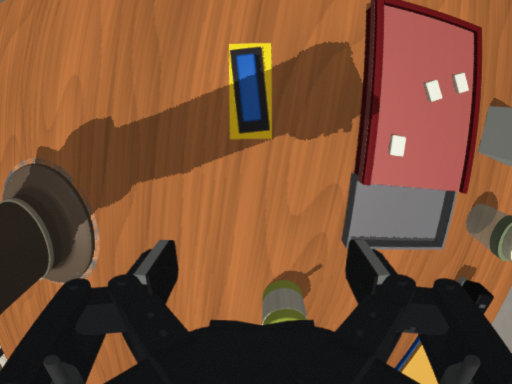

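Wrist view: scraper on its mat at (252,88), board to the right with chips (433,90), (461,83) and (398,146). Zooming on the scraper to get its pose.

```bash
python3 - <<'E'
from h import *
c,st=pickle.load(open('w15.pkl','rb')); st=ctrl.state()
im=c['img']; hsv=cv2.cvtColor(im,cv2.COLOR_BGR2HSV)
m=cv2.inRange(hsv,(105,120,50),(130,255,255)); m[:30]=0;m[150:]=0;m[:,:200]=0;m[:,300:]=0
save('sc',cv2.resize(im[30:150,210:290],None,fx=5,fy=5,interpolation=cv2.INTER_CUBIC))
E
```

```text
(no output)
```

View pics/sc.png

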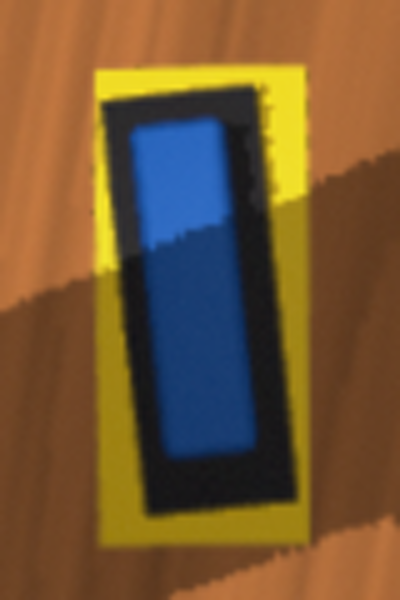

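```bash
python3 - <<'E'
from h import *
c,st=pickle.load(open('w15.pkl','rb')); st=ctrl.state()
f=lambda L:np.array(L)/5.+[210,30]
for n,L,z in [('bar',[(133,120),(222,117),(256,454),(165,460)],.054),('foot',[(104,102),(262,86),(297,498),(148,513)],.018),('mat',[(97,68),(307,65),(308,545),(99,547)],.001)]:
    P=plane(c,f(L),z,st); a=(P[0]+P[1]-P[2]-P[3])[:2]
    print(n,np.round(P[:,:2].mean(0),4),'yaw',np.round(np.degrees(np.arctan2(a[1],a[0])),1),'len',np.round(np.linalg.norm(a)/2,4),'wid',np.round(np.linalg.norm(P[0]-P[1]),4))
t=pickle.load(open('t14.pkl','rb'))
save('sc2',cv2.resize(t['img'][265:310,120:185],None,fx=10,fy=10,interpolation=cv2.INTER_CUBIC))
E
```

```text
bar [0.3368 0.2594] yaw 104.8 len 0.08 wid 0.0204
foot [0.3374 0.2597] yaw 104.7 len 0.1075 wid 0.0401
mat [0.3367 0.2594] yaw 99.5 len 0.1305 wid 0.0555
```

View pics/sc2.png

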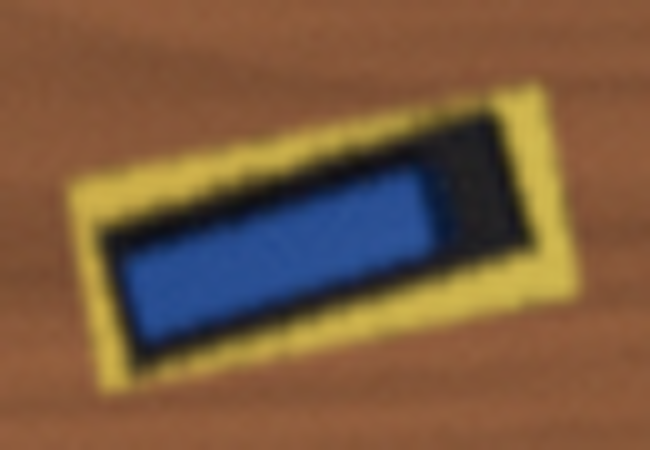

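Scraper at (0.337,0.2595), yaw 104.8°. Mat centre at (0.337,0.259), yaw 99.5°. All dimensions agree with the text. Approaching.

```bash
python3 - <<'E'
from h import *
go([.337,.2595,.10],104.8,step=.036)
E
```

```text
CALL [1.0, 0.0165, -0.0024, 0.0262, -0.89, 1.0, 0.0165, -0.0022, 0.0262, -0.89, 1.0, 0.0166, -0.0019, 0.0262, -0.89, 1.0, 0.0166, -0.0016, 0.0262, -0.89, 1.0, 0.0166, -0.0014, 0.0262, -0.89, 1.0, 0.0166, -0.0011, 0.0262, -0.89]
```

{"method": "servo_tool", "body": {
  "plan": [1, 0.0165, -0.0025, 0.026, -0.9, 1, 0.0165, -0.002, 0.026, -0.9, 1, 0.0165, -0.002, 0.026, -0.9, 1, 0.0165, -0.0015, 0.026, -0.9, 1, 0.0165, -0.0015, 0.026, -0.9, 1, 0.0165, -0.001, 0.026, -0.9, 1, 0, 0, 0, 0, 1, 0, 0, 0, 0],
  "grip_force": 100
}}

```text
time_s: 22.02
tool_pos: [0.3373, 0.2583, 0.1007]
tcp_rot: [[-0.256, 0.967, -0.005], [0.967, 0.256, -0.002], [-0.001, -0.005, -1.0]]
ft_force: [0.1, 0.6, -0.1]
finger_gap: 0.0854
```

```bash
python3 - <<'E'
from h import *
c,st=wshot('w16'); st=ctrl.state(); print(np.round(st['tool_pos'],4))
go([.337,.2595,.025],104.8,step=.03)
E
```

```text
[0.3383 0.2582 0.1018]
CALL [1.0, 0.0005, -0.0002, 0.0256, -0.02, 1.0, 0.0005, -0.0002, 0.0256, -0.02, 1.0, 0.0005, -0.0002, 0.0256, -0.02]
```

View pics/w16.png

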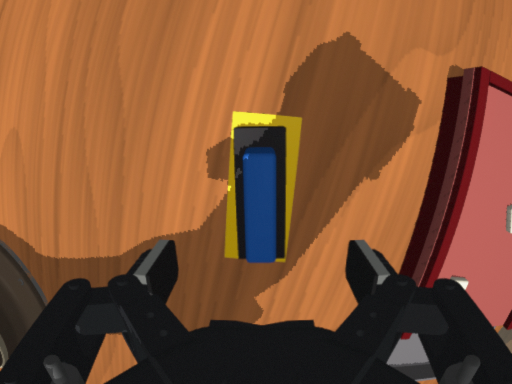

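The scraper bar at (260,205) is aligned with the jaws. Descending to grip.

{"method": "servo_tool", "body": {
  "plan": [1, 0.0005, 0, 0.025, 0, 1, 0.0005, 0, 0.025, 0, 1, 0.0005, 0, 0.025, 0, 1, 0, 0, 0, 0, 1, 0, 0, 0, 0]
}}

```text
time_s: 22.48
tool_pos: [0.3386, 0.2596, 0.0278]
tcp_rot: [[-0.253, 0.967, -0.0], [0.967, 0.253, -0.001], [-0.001, -0.001, -1.0]]
ft_force: [-0.1, 0.5, 0.0]
finger_gap: 0.0856
```

{"method": "servo_tool", "body": {
  "plan": [0, 0, 0, 0, 0, 0, 0, 0, 0, 0, 0, 0, 0, 0, 0, 0, 0, 0, 0, 0, 0, 0, 0, 0, 0, 0, 0, 0, 0, 0, 0, 0, 0, 0, 0, 0, 0, 0, 0, 0]
}}

```text
time_s: 23.15
tool_pos: [0.3381, 0.2608, 0.028]
tcp_rot: [[-0.255, 0.967, 0.001], [0.967, 0.255, -0.001], [-0.001, 0.001, -1.0]]
ft_force: [-1.6, -3.5, 11.5]
finger_gap: 0.0204
```

{"method": "servo_tool", "body": {
  "plan": [0, 0, 0, -0.01, 0, 0, 0, 0, -0.03, 0, 0, 0, 0, -0.04, 0, 0, 0, 0, -0.04, 0, 0, 0, 0, -0.04, 0, 0, 0, 0, 0, 0, 0, 0, 0, 0, 0]
}}

```text
time_s: 23.73
tool_pos: [0.3389, 0.2613, 0.1894]
tcp_rot: [[-0.254, 0.967, 0.004], [0.967, 0.254, 0.001], [0.0, 0.005, -1.0]]
ft_force: [0.4, -0.4, -2.8]
finger_gap: 0.0202
```

```bash
python3 - <<'E'
from h import *
c,st=wshot('w17'); st=ctrl.state(); print(np.round(st['tool_pos'],4),st['finger_gap'],np.round(st['ft_force'],2),np.round(st['joint_pos'],2))
go([.555,.385,.19],185.6,g=0,step=.036)
E
```

```text
[0.3381 0.2603 0.1877] 0.020609566460988837 [-0.11  0.13 -3.58] [ 0.1   0.25 -0.98  2.06  0.25  0.96 -0.76]
CALL [0.0, 0.0054, 0.0201, -0.0002, -6.74, 0.0, 0.003, 0.0206, -0.0002, -6.74, 0.0, 0.0006, 0.0208, -0.0002, -6.74, 0.0, -0.0018, 0.0208, -0.0002, -6.74, 0.0, -0.0043, 0.0204, -0.0002, -6.74, 0.0, -0.0066, 0.0198, -0.0002, -6.74, 0.0, -0.0089, 0.0189, -0.0002, -6.74, 0.0, -0.0111, 0.0177, -0.0002, -6.74]
CALL [0.0, -0.0131, 0.0163, -0.0002, -6.74, 0.0, -0.0149, 0.0146, -0.0002, -6.74, 0.0, -0.0165, 0.0128, -0.0002, -6.74, 0.0, -0.0179, 0.0107, -0.0002, -6.74]
```

View pics/w17.png

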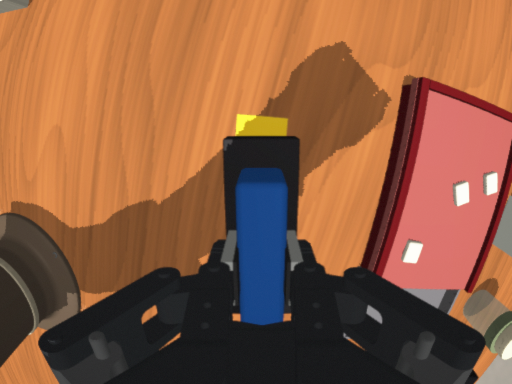

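{"method": "servo_tool", "body": {
  "plan": [0, 0.0055, 0.02, 0, -6.7, 0, 0.003, 0.0205, 0, -6.7, 0, 0.0005, 0.021, 0, -6.7, 0, -0.002, 0.021, 0, -6.7, 0, -0.004, 0.0205, 0, -6.7, 0, -0.0065, 0.02, 0, -6.7, 0, -0.009, 0.019, 0, -6.7, 0, -0.011, 0.018, 0, -6.7]
}}

```text
time_s: 24.45
tool_pos: [0.4828, 0.3443, 0.1846]
tcp_rot: [[-0.932, 0.362, -0.004], [0.362, 0.932, -0.002], [0.003, -0.004, -1.0]]
ft_force: [0.0, 0.5, -2.1]
finger_gap: 0.02
```

{"method": "servo_tool", "body": {
  "plan": [0, -0.013, 0.016, 0, -6.7, 0, -0.015, 0.0145, 0, -6.7, 0, -0.0165, 0.013, 0, -6.7, 0, -0.018, 0.0105, 0, -6.7, 0, 0, 0, 0, 0, 0, 0, 0, 0, 0]
}}

```text
time_s: 24.95
tool_pos: [0.5548, 0.3853, 0.1839]
tcp_rot: [[-0.996, -0.09, -0.005], [-0.09, 0.996, -0.002], [0.005, -0.001, -1.0]]
ft_force: [-0.8, -0.3, -2.7]
finger_gap: 0.0206
```

```bash
python3 - <<'E'
from h import *
c,st=wshot('w18'); st=ctrl.state(); print(np.round(st['tool_pos'],4),np.round(st['tcp_rot'],3)[:,0],st['finger_gap'],np.round(st['joint_pos'],2))
t=ctrl.capture('top'); save('t18',t['img']);pickle.dump(t,open('t18.pkl','wb')); s=ctrl.capture('scene'); save('s18',s['img']);pickle.dump(s,open('s18.pkl','wb'))
E
```

```text
[0.5542 0.3852 0.1847] [-0.996 -0.09   0.004] 0.020421036468257703 [-0.05  0.79 -1.09  1.46  0.7   1.32  0.47]
```

View pics/w18.png

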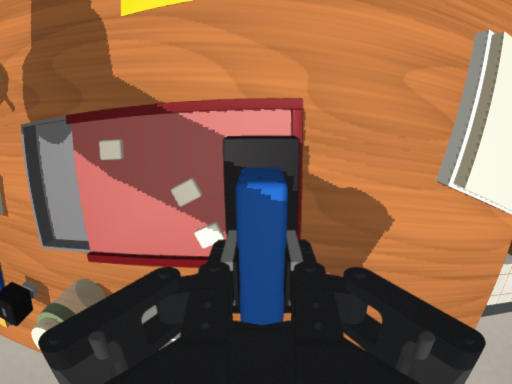

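View pics/s18.png

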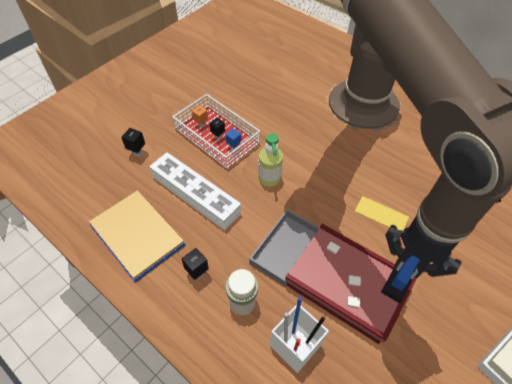

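Wrist view: scraper held over the board's +y end. The chips show at (111,149), (186,191) and (208,236), with the tray at the left (50,185). Refining the board pose with this view.

```bash
python3 - <<'E'
from h import *
c,st=pickle.load(open('w18.pkl','rb')); st=ctrl.state()
o=cv2.resize(c['img'][85:280,10:310],None,fx=2.6,fy=2.6,interpolation=cv2.INTER_CUBIC); save('bw',o)
t=pickle.load(open('t14.pkl','rb')); save('bt',cv2.resize(t['img'][155:250,75:230],None,fx=5,fy=5,interpolation=cv2.INTER_CUBIC))
E
```

```text
(no output)
```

View pics/bw.png

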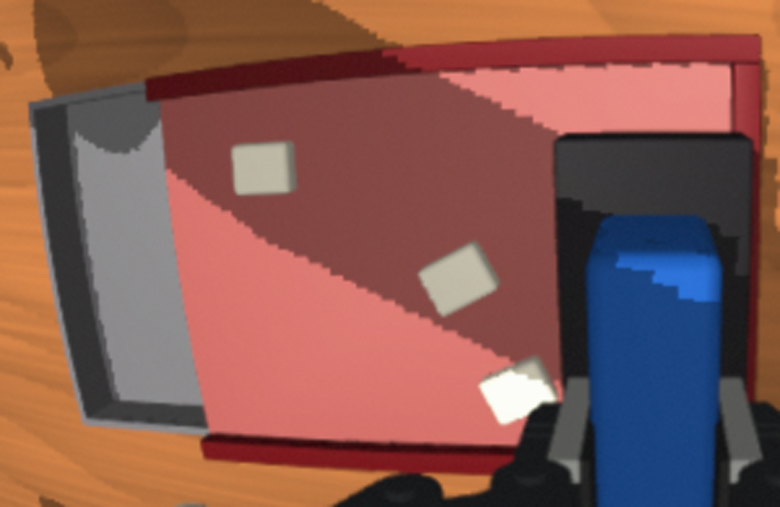

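View pics/bt.png

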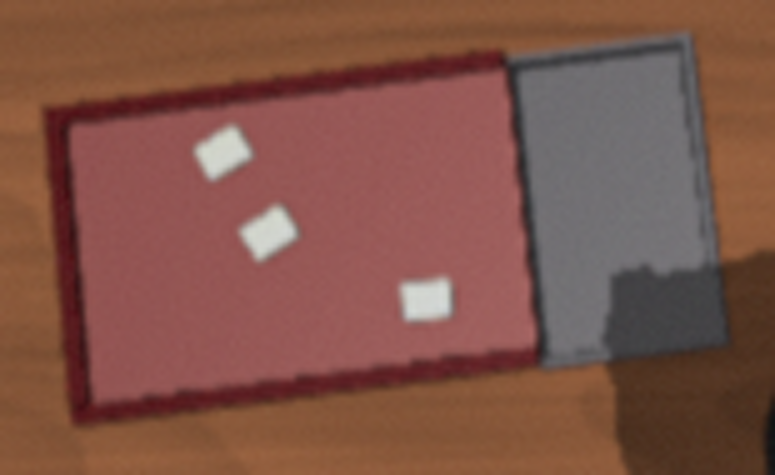

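```bash
python3 - <<'E'
from h import *
from scipy.optimize import least_squares
c,st=pickle.load(open('w18.pkl','rb')); st=ctrl.state(); t=pickle.load(open('t14.pkl','rb')); s=pickle.load(open('s14.pkl','rb'))
def W(q,L):
    L=np.array(L);c_,s_=np.cos(q[2]),np.sin(q[2]); return np.c_[q[0]+c_*L[:,0]-s_*L[:,1],q[1]+s_*L[:,0]+c_*L[:,1],L[:,2]]
Lw=[(-.085,.13,.055),(-.085,-.115,.055),(.085,-.115,.055),(-.085,-.214,.03),(.085,-.214,.03)]
pw=np.array([(761,35),(147,80),(203,457),(31,104),(84,423)])/2.6+[10,85]
Lt=[(.085,.13,.055),(-.085,.13,.055),(.085,-.115,.055),(-.085,-.115,.055),(.085,-.214,.03),(-.085,-.214,.03)]
pt=np.array([(45,107),(77,422),(505,52),(541,364),(690,34),(728,345)])/5+[75,155]
Ls=[(-.085,.13,.055),(.085,.13,.055),(-.085,-.115,.055)]
for nm,f in dict(w=lambda q:(proj(c,W(q,Lw),st)-pw).ravel(),t=lambda q:(proj(t,W(q,Lt))-pt).ravel()).items():
    r=least_squares(f,[.565,.29,.1]); print(nm,np.round(r.x[:2],4),np.round(np.degrees(r.x[2]),2),np.round(r.fun.reshape(-1,2),1).tolist())
r=least_squares(lambda q:np.r_[(proj(c,W(q,Lw),st)-pw).ravel(),2*(proj(t,W(q,Lt))-pt).ravel()],[.565,.29,.1]); q=r.x; print(q,np.degrees(q[2]))
np.save('board.npy',q)
c_,s_=np.cos(q[2]),np.sin(q[2])
for uv in [(111,149),(186,191),(208,236)]:
    d=plane(c,[uv],.05,st)[0,:2]-q[:2]; print(np.round([c_*d[0]+s_*d[1],-s_*d[0]+c_*d[1]],4))
E
```

```text
w [0.5667 0.2949] 5.95 [[0.1, 0.2], [-0.7, -0.5], [0.7, 0.8], [-0.8, -0.7], [0.3, 0.2]]
t [0.5648 0.29  ] 5.81 [[0.1, -0.2], [-0.8, 0.7], [-0.1, -0.7], [-0.4, 0.4], [0.7, -0.1], [0.5, -0.1]]
[0.56601736 0.29219001 0.10151436] 5.8163446351857635
[-0.043  -0.0599]
[0.0027 0.0192]
[0.0509 0.0383]
```

```bash
cat >> h.py <<'E'
q=np.load('board.npy') if __import__('os').path.exists('board.npy') else np.zeros(3)
def b2w(x,y): c_,s_=np.cos(q[2]),np.sin(q[2]); return np.array([q[0]+c_*x-s_*y,q[1]+s_*x+c_*y])
def w2b(P): d=np.array(P)[:2]-q[:2]; c_,s_=np.cos(q[2]),np.sin(q[2]); return np.array([c_*d[0]+s_*d[1],-s_*d[0]+c_*d[1]])
E
python3 - <<'E'
from h import *
st=ctrl.state(); print(w2b(st['tool_pos']),st['tool_pos'])
go([*b2w(-.015,.088),.10],185.8,g=0,step=.036)
E
```

```text
[-0.00220632  0.0935643 ] [0.55434058 0.38504903 0.18615686]
CALL [0.0, 0.0042, -0.0019, 0.0287, -0.21, 0.0, 0.0042, -0.0019, 0.0287, -0.21, 0.0, 0.0042, -0.0018, 0.0287, -0.21]
```

{"method": "servo_tool", "body": {
  "plan": [0, 0.004, -0.002, 0.028, -0.2, 0, 0.004, -0.002, 0.028, -0.2, 0, 0.004, -0.002, 0.028, -0.2, 0, 0, 0, 0, 0, 0, 0, 0, 0, 0, 0, 0, 0, 0, 0]
}}

```text
time_s: 25.6
tool_pos: [0.5447, 0.379, 0.1052]
tcp_rot: [[-0.995, -0.1, 0.001], [-0.1, 0.995, 0.001], [-0.001, 0.001, -1.0]]
ft_force: [-0.0, -0.7, -1.1]
finger_gap: 0.0201
```

```bash
python3 - <<'E'
from h import *
c,st=wshot('w19'); st=ctrl.state(); print(w2b(st['tool_pos']),st['tool_pos'],np.round(st['tcp_rot'],3).tolist())
go([*b2w(-.015,.088),.074],185.8,g=0,step=.015)
E
```

```text
[-0.01205305  0.08877744] [0.54502965 0.37928895 0.10565027] [[-0.995, -0.1, 0.002], [-0.1, 0.995, 0.002], [-0.002, 0.002, -1.0]]
CALL [0.0, 0.001, -0.0003, 0.0105, -0.01, 0.0, 0.001, -0.0003, 0.0105, -0.01, 0.0, 0.001, -0.0003, 0.0105, -0.01]
```

View pics/w19.png

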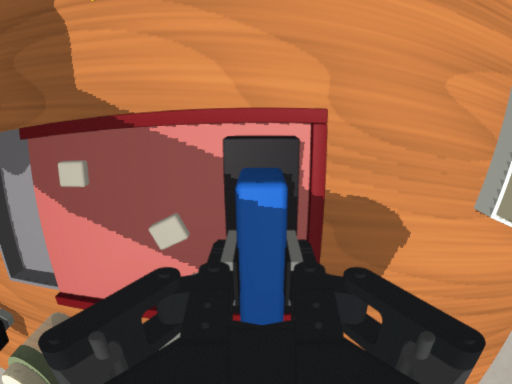

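```bash
python3 - <<'E'
from h import *
c,st=pickle.load(open('w19.pkl','rb')); st=ctrl.state()
print('foot end',[np.round(w2b(p),4) for p in plane(c,[(226,138),(299,137)],.0965,st)])
print('lip inner -x',[np.round(w2b(p),4) for p in plane(c,[(305,124),(225,124)],.055,st)],'+y inner',[np.round(w2b(p),4) for p in plane(c,[(311,150)],.055,st)])
print('+x lip',[np.round(w2b(p),4) for p in plane(c,[(58,295)],.055,st)])
E
```

```text
foot end [array([-0.0683,  0.0713]), array([-0.0688,  0.1084])]
lip inner -x [array([-0.0739,  0.1176]), array([-0.0738,  0.0659])] +y inner [array([-0.0569,  0.1219])]
+x lip [array([ 0.0732, -0.1054])]
```

{"method": "servo_tool", "body": {
  "plan": [0, 0.001, 0, 0.01, 0, 0, 0.0005, 0, 0.01, 0, 0, 0, 0, 0.01, 0, 0, 0, 0, 0, 0, 0, 0, 0, 0, 0]
}}

```text
time_s: 26.07
tool_pos: [0.5427, 0.3779, 0.0724]
tcp_rot: [[-0.995, -0.101, -0.001], [-0.101, 0.995, -0.0], [0.001, -0.0, -1.0]]
ft_force: [0.2, -0.8, -2.3]
finger_gap: 0.0205
```

```bash
python3 - <<'E'
from h import *
st=ctrl.state(); print(w2b(st['tool_pos']),st['tool_pos'],np.round(st['ft_force'],1))
s=ctrl.capture('scene'); save('s20',cv2.resize(s['img'][190:350,240:450],None,fx=3.5,fy=3.5,interpolation=cv2.INTER_CUBIC))
E
```

```text
[-0.01453986  0.08766847] [0.54266803 0.37793367 0.07244054] [ 0.2 -0.8 -2.3]
```

View pics/s20.png

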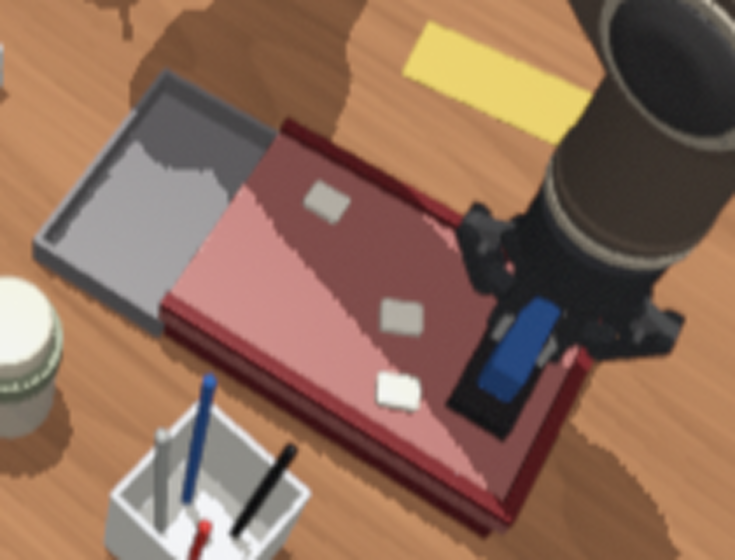

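Scraper is down on the stand at about (505,370) in the crop, with clear space in front. Sweeping pass 1 in stages.

{"method": "servo_tool", "body": {
  "plan": [0, 0, -0.012, 0, 0, 0, 0, -0.012, 0, 0, 0, 0, -0.012, 0, 0, 0, 0, -0.012, 0, 0, 0, 0, -0.012, 0, 0, 0, 0, -0.012, 0, 0, 0, 0, 0, 0, 0]
}}

```text
time_s: 26.7
tool_pos: [0.5515, 0.3022, 0.0729]
tcp_rot: [[-0.995, -0.097, 0.0], [-0.097, 0.995, -0.003], [0.0, -0.003, -1.0]]
ft_force: [-0.3, -0.4, -2.8]
finger_gap: 0.0201
```

```bash
python3 - <<'E'
from h import *
c,st=wshot('w21');st=ctrl.state(); print(w2b(st['tool_pos']),st['tool_pos'],np.round(st['ft_force'],1),np.round(st['tcp_rot'],3).tolist())
E
```

```text
[-0.01366304  0.01330915] [0.55107591 0.30404603 0.07317987] [ 0.1  0.8 -2.5] [[-0.995, -0.098, 0.0], [-0.098, 0.995, -0.001], [-0.0, -0.001, -1.0]]
```

View pics/w21.png

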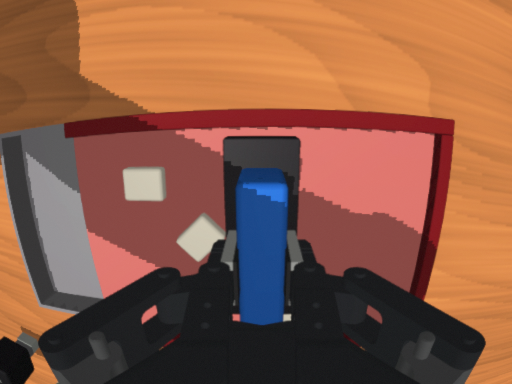

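Chip B is being pushed at (203,237) and C is ahead at (144,184). Continuing.

{"method": "servo_tool", "body": {
  "plan": [0, 0, -0.012, 0, 0, 0, 0, -0.012, 0, 0, 0, 0, -0.012, 0, 0, 0, 0, -0.012, 0, 0, 0, 0, -0.012, 0, 0, 0, 0, -0.012, 0, 0, 0, 0, 0, 0, 0]
}}

```text
time_s: 27.33
tool_pos: [0.5584, 0.2308, 0.0728]
tcp_rot: [[-0.995, -0.097, -0.0], [-0.097, 0.995, -0.003], [0.0, -0.003, -1.0]]
ft_force: [0.8, -0.7, -3.1]
finger_gap: 0.0203
```

```bash
python3 - <<'E'
from h import *
c,st=wshot('w22');st=ctrl.state(); print(w2b(st['tool_pos']),st['tool_pos'],np.round(st['ft_force'],1))
E
```

```text
[-0.01394101 -0.05857406] [0.55808403 0.23250471 0.07304754] [-0.2 -0.6 -2.1]
```

View pics/w22.png

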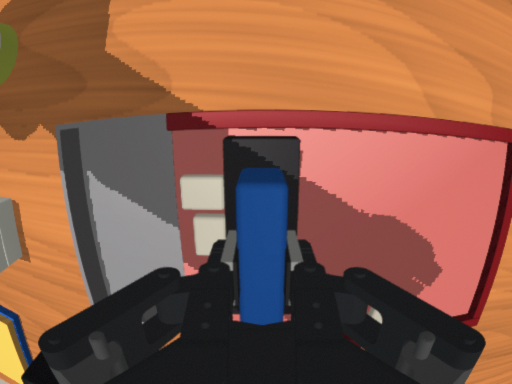

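Both B (210,235) and C (203,191) lie against the scraper at the edge. A was left behind and shows at (374,315). Pushing on over the edge.

{"method": "servo_tool", "body": {
  "plan": [0, 0, -0.012, 0, 0, 0, 0, -0.012, 0, 0, 0, 0, -0.012, 0, 0, 0, 0, -0.012, 0, 0, 0, 0, -0.012, 0, 0, 0, 0, 0, 0, 0, 0, 0, 0, 0, 0]
}}

```text
time_s: 27.97
tool_pos: [0.5638, 0.1738, 0.0732]
tcp_rot: [[-0.995, -0.099, -0.0], [-0.099, 0.995, -0.0], [0.0, -0.0, -1.0]]
ft_force: [-0.3, -0.6, -0.9]
finger_gap: 0.0206
```

```bash
python3 - <<'E'
from h import *
c,st=wshot('w23');st=ctrl.state(); print(w2b(st['tool_pos']),st['tool_pos'],np.round(st['ft_force'],1))
E
```

```text
[-0.01433158 -0.11636588] [0.56355209 0.17497084 0.07340365] [ 0.9  1.7 -2.6]
```

View pics/w23.png

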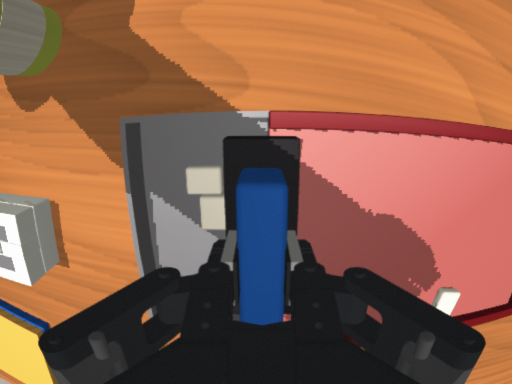

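```bash
python3 - <<'E'
from h import *
c,st=pickle.load(open('w23.pkl','rb')); st=ctrl.state()
print([np.round(w2b(p),4) for p in plane(c,[(446,301)],.05,st)],[np.round(w2b(p),4) for p in plane(c,[(204,180),(213,212)],.013,st)])
E
```

```text
[array([0.0523, 0.0319])] [array([-0.0369, -0.1564]), array([-0.013, -0.151])]
```

{"method": "servo_tool", "body": {
  "plan": [0, 0, 0, -0.02, 0, 0, 0, 0, -0.03, 0, 0, -0.006, 0.03, 0, 0, 0, -0.006, 0.035, 0, 0, 0, -0.006, 0.035, 0, 0, 0, -0.006, 0.035, 0, 0, 0, -0.004, 0.035, 0, 0, 0, 0, 0.034, 0, 0]
}}

```text
time_s: 28.68
tool_pos: [0.5705, 0.3837, 0.1233]
tcp_rot: [[-0.995, -0.101, 0.0], [-0.101, 0.995, 0.001], [-0.0, 0.001, -1.0]]
ft_force: [1.0, -0.4, -2.0]
finger_gap: 0.0204
```

{"method": "servo_tool", "body": {
  "plan": [0, 0, 0, 0, 0, 0, 0, 0, 0, 0]
}}

```text
time_s: 28.85
tool_pos: [0.5679, 0.3855, 0.1234]
tcp_rot: [[-0.994, -0.107, -0.001], [-0.107, 0.994, 0.002], [0.001, 0.002, -1.0]]
ft_force: [0.3, -0.3, -2.2]
finger_gap: 0.0203
```

```bash
python3 - <<'E'
from h import *
c,st=wshot('w24');st=ctrl.state(); print(w2b(st['tool_pos']),st['tool_pos'],np.round(st['ft_force'],1),np.round(st['tcp_rot'],3)[:,0])
t=ctrl.capture('top'); save('t24',t['img']);s=ctrl.capture('scene'); save('s24',cv2.resize(s['img'][190:350,240:450],None,fx=3.5,fy=3.5,interpolation=cv2.INTER_CUBIC))
E
```

```text
[0.01242534 0.08997375] [0.56926079 0.38295974 0.12311034] [ 0.4 -0.3 -1.5] [-0.995 -0.104  0.001]
```

View pics/w24.png

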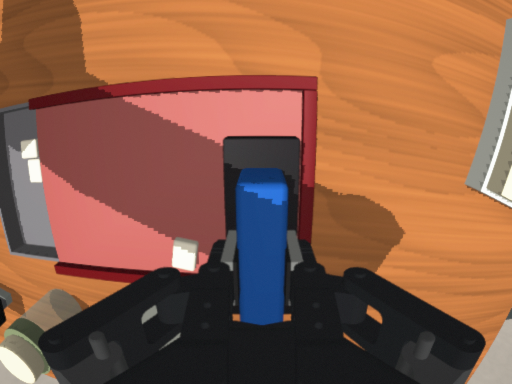

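View pics/s24.png

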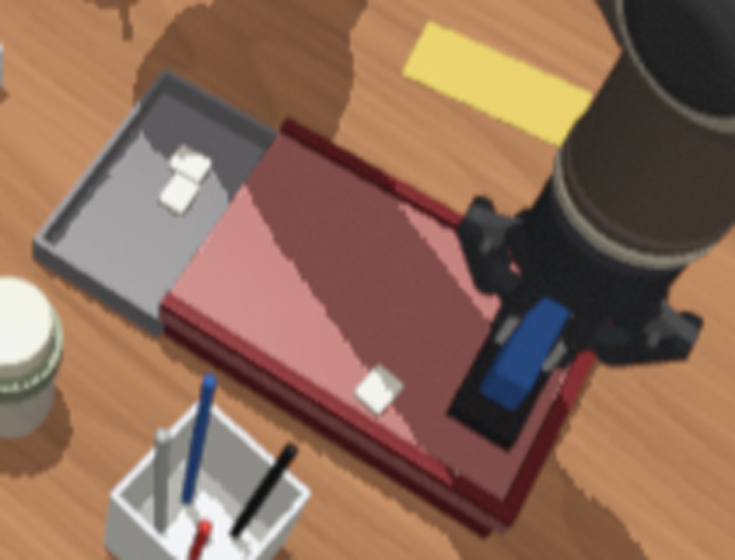

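Two chips are flat in the tray at (190,160) and (180,193). A remains at (380,390). Pass 2.

{"method": "servo_tool", "body": {
  "plan": [0, -0.001, 0, 0.016, 0.1, 0, -0.001, 0, 0.016, 0.1, 0, 0, 0, 0.016, 0, 0, 0, 0, 0.002, 0, 0, 0, 0, 0, 0]
}}

```text
time_s: 29.42
tool_pos: [0.5731, 0.3799, 0.0715]
tcp_rot: [[-0.995, -0.096, -0.001], [-0.096, 0.995, -0.001], [0.001, -0.001, -1.0]]
ft_force: [0.9, 0.1, -0.5]
finger_gap: 0.0205
```

```bash
python3 - <<'E'
from h import *
st=ctrl.state(); print(w2b(st['tool_pos']),st['tool_pos'],np.round(st['ft_force'],1),np.round(st['tcp_rot'],3)[:,0],st['finger_gap'])
E
```

```text
[0.01592705 0.08651037] [0.57309545 0.37986906 0.07148116] [ 0.9  0.1 -0.5] [-0.995 -0.096  0.001] 0.020467947098497263
```

{"method": "servo_tool", "body": {
  "plan": [0, 0.001, 0, -0.001, 0, 0, 0, -0.012, 0, 0, 0, 0, -0.012, 0, 0, 0, 0, -0.012, 0, 0, 0, 0, -0.012, 0, 0, 0, 0, -0.012, 0, 0, 0, 0, -0.012, 0, 0, 0, 0, 0, 0, 0]
}}

```text
time_s: 30.08
tool_pos: [0.5802, 0.305, 0.0739]
tcp_rot: [[-0.996, -0.093, 0.0], [-0.093, 0.996, -0.003], [-0.0, -0.003, -1.0]]
ft_force: [1.1, 0.1, -2.4]
finger_gap: 0.0205
```

```bash
python3 - <<'E'
from h import *
c,st=wshot('w25');st=ctrl.state(); print(w2b(st['tool_pos']),st['tool_pos'],np.round(st['ft_force'],1))
s=ctrl.capture('scene'); save('s25',cv2.resize(s['img'][190:350,240:450],None,fx=3.5,fy=3.5,interpolation=cv2.INTER_CUBIC))
E
```

```text
[0.01516346 0.01317157] [0.57976795 0.30683044 0.0741805 ] [ 0.4 -0.7 -1.8]
```

View pics/s25.png

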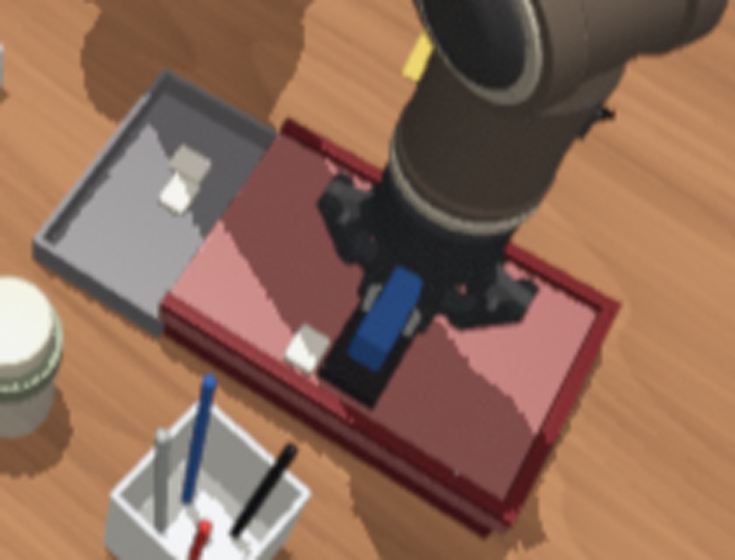

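Chip A is travelling ahead of the foot at (307,350). Continuing to the tray.

{"method": "servo_tool", "body": {
  "plan": [0, 0, -0.012, 0, 0, 0, 0, -0.012, 0, 0, 0, 0, -0.012, 0, 0, 0, 0, -0.012, 0, 0, 0, 0, -0.012, 0, 0, 0, 0, -0.012, 0, 0, 0, 0, -0.012, 0, 0, 0, 0, 0, 0, 0]
}}

```text
time_s: 30.85
tool_pos: [0.588, 0.2216, 0.0738]
tcp_rot: [[-0.996, -0.094, -0.0], [-0.094, 0.996, -0.003], [0.0, -0.003, -1.0]]
ft_force: [0.2, -0.9, -3.0]
finger_gap: 0.02
```

{"method": "servo_tool", "body": {
  "plan": [0, 0, -0.012, 0, 0, 0, 0, -0.012, 0, 0, 0, 0, -0.012, 0, 0, 0, 0, -0.01, 0, 0, 0, 0, 0, 0, 0, 0, 0, 0, 0, 0]
}}

```text
time_s: 31.35
tool_pos: [0.5917, 0.179, 0.0742]
tcp_rot: [[-0.995, -0.096, -0.0], [-0.096, 0.995, -0.0], [0.0, -0.0, -1.0]]
ft_force: [0.3, 0.3, -2.3]
finger_gap: 0.02
```

```bash
python3 - <<'E'
from h import *
c,st=wshot('w26');st=ctrl.state(); print(w2b(st['tool_pos']),st['tool_pos'],np.round(st['ft_force'],1))
s=ctrl.capture('scene'); save('s26',cv2.resize(s['img'][190:350,240:450],None,fx=3.5,fy=3.5,interpolation=cv2.INTER_CUBIC))
E
```

```text
[ 0.01389004 -0.11417783] [0.59140668 0.1800076  0.07437583] [-0.6  0.6 -1.9]
```

View pics/s26.png

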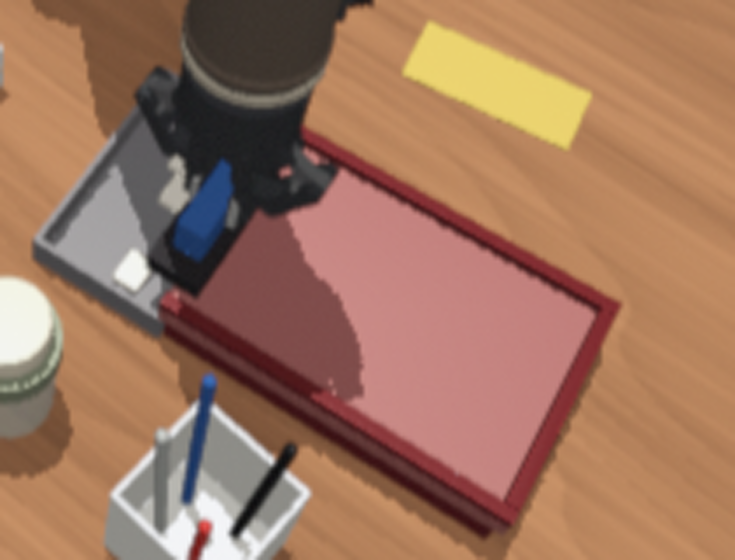

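View pics/w26.png

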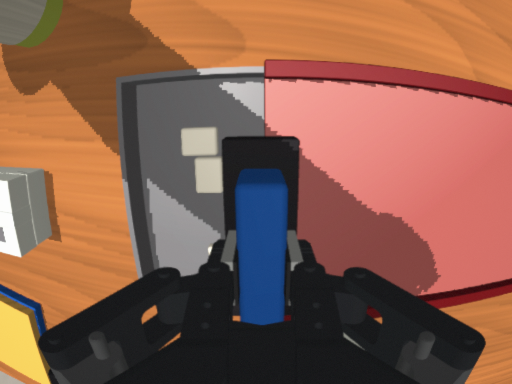

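The stand is clear and A lies in the tray at (132,272) in the crop. Lifting and returning to the mat.

{"method": "servo_tool", "body": {
  "plan": [0, 0, 0, -0.03, 0, 0, 0, 0, -0.04, 0, 0, 0, 0, -0.04, 0, 0, 0, 0, 0, 0]
}}

```text
time_s: 31.78
tool_pos: [0.5936, 0.1841, 0.1924]
tcp_rot: [[-0.995, -0.1, 0.009], [-0.099, 0.995, 0.005], [-0.01, 0.004, -1.0]]
ft_force: [1.1, 1.7, -1.4]
finger_gap: 0.0204
```

```bash
python3 - <<'E'
from h import *
st=ctrl.state(); print(st['tool_pos'],st['finger_gap'])
go([.345,.26,.18],99.5,g=0,step=.03)
s=ctrl.capture('scene'); save('s27',cv2.resize(s['img'][190:350,240:450],None,fx=3.5,fy=3.5,interpolation=cv2.INTER_CUBIC))
E
```

```text
[0.59361015 0.18411603 0.19242407] 0.020417380837691953
CALL [0.0, 0.0185, 0.0077, 0.0008, 6.63, 0.0, 0.0192, 0.0055, 0.0008, 6.63, 0.0, 0.0197, 0.0033, 0.0008, 6.63, 0.0, 0.02, 0.001, 0.0008, 6.63, 0.0, 0.02, -0.0013, 0.0008, 6.63, 0.0, 0.0197, -0.0036, 0.0008, 6.63, 0.0, 0.0191, -0.0059, 0.0008, 6.63, 0.0, 0.0183, -0.0081, 0.0008, 6.63]
CALL [0.0, 0.0173, -0.0101, 0.0008, 6.63, 0.0, 0.016, -0.012, 0.0008, 6.63, 0.0, 0.0145, -0.0138, 0.0008, 6.63, 0.0, 0.0128, -0.0154, 0.0008, 6.63, 0.0, 0.0109, -0.0168, 0.0008, 6.63]
```

View pics/s27.png

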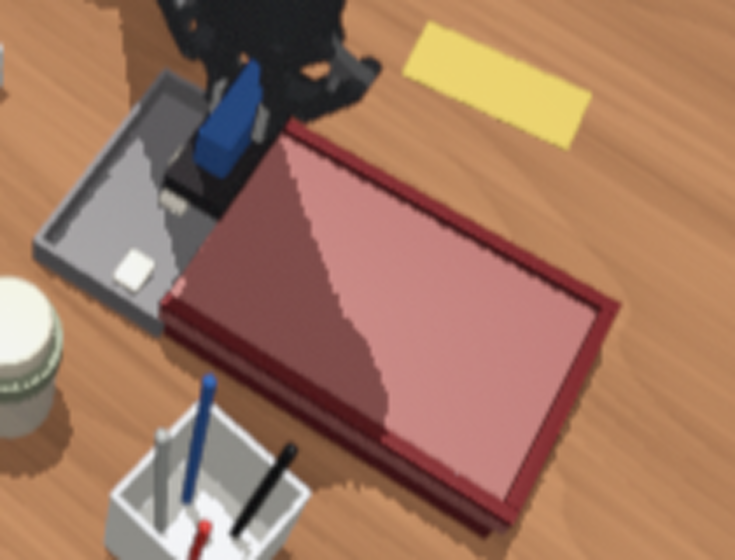

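The stand is empty and the chips are in the tray. Moving to the mat.

{"method": "servo_tool", "body": {
  "plan": [0, 0.0185, 0.0075, 0, 6.6, 0, 0.019, 0.0055, 0, 6.6, 0, 0.0195, 0.0035, 0, 6.6, 0, 0.02, 0.001, 0, 6.6, 0, 0.02, -0.001, 0, 6.6, 0, 0.0195, -0.0035, 0, 6.6, 0, 0.019, -0.006, 0, 6.6, 0, 0.018, -0.008, 0, 6.6]
}}

```text
time_s: 32.5
tool_pos: [0.4376, 0.227, 0.1832]
tcp_rot: [[-0.676, 0.737, -0.001], [0.737, 0.676, -0.0], [0.001, -0.001, -1.0]]
ft_force: [-0.6, 0.4, -1.7]
finger_gap: 0.02
```

{"method": "servo_tool", "body": {
  "plan": [0, 0.017, -0.01, 0, 6.6, 0, 0.016, -0.012, 0, 6.6, 0, 0.0145, -0.014, 0, 6.6, 0, 0.013, -0.015, 0, 6.6, 0, 0.011, -0.017, 0, 6.6, 0, 0, 0, 0, 0, 0, 0, 0, 0, 0]
}}

```text
time_s: 33.08
tool_pos: [0.3425, 0.256, 0.1839]
tcp_rot: [[-0.174, 0.985, 0.0], [0.985, 0.174, -0.001], [-0.001, 0.0, -1.0]]
ft_force: [0.2, 0.1, -1.8]
finger_gap: 0.0202
```

```bash
python3 - <<'E'
from h import *
c,st=wshot('w28');st=ctrl.state(); print(np.round(st['tool_pos'],4),np.round(st['tcp_rot'],3).tolist(),st['finger_gap'])
go([.337,.2595,.07],99.5,g=0,step=.03)
E
```

```text
[0.3435 0.2558 0.1839] [[-0.173, 0.985, 0.0], [0.985, 0.173, -0.001], [-0.001, 0.0, -1.0]] 0.020266800329669786
CALL [0.0, 0.0012, -0.0014, 0.0285, 0.12, 0.0, 0.0012, -0.0014, 0.0285, 0.12, 0.0, 0.0012, -0.0014, 0.0285, 0.12, 0.0, 0.0012, -0.0014, 0.0285, 0.12]
```

View pics/w28.png

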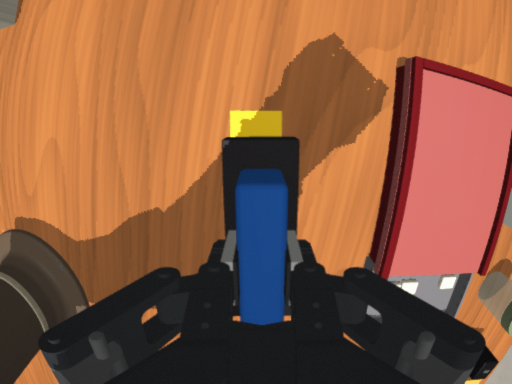

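{"method": "servo_tool", "body": {
  "plan": [0, 0.001, -0.0015, 0.028, 0, 0, 0.001, -0.0015, 0.028, 0, 0, 0.001, -0.0015, 0.028, 0, 0, 0.001, -0.001, 0.028, 0, 0, 0, 0, 0, 0, 0, 0, 0, 0, 0]
}}

```text
time_s: 33.63
tool_pos: [0.337, 0.2584, 0.0714]
tcp_rot: [[-0.172, 0.985, -0.004], [0.985, 0.172, -0.001], [-0.001, -0.004, -1.0]]
ft_force: [-0.8, 0.9, -2.2]
finger_gap: 0.0204
```

{"method": "servo_tool", "body": {
  "plan": [0, 0, 0, 0, 0, 0, 0, 0, 0.015, 0, 0, 0, 0, 0.015, 0, 0, 0, 0, 0.008, 0, 0, 0, 0, 0, 0, 0, 0, 0, 0, 0]
}}

```text
time_s: 34.13
tool_pos: [0.3382, 0.2591, 0.0351]
tcp_rot: [[-0.17, 0.985, 0.001], [0.985, 0.17, 0.0], [0.0, 0.001, -1.0]]
ft_force: [-0.5, -0.8, -1.7]
finger_gap: 0.0204
```

{"method": "servo_tool", "body": {
  "plan": [0, 0, 0, 0.004, 0, 0, 0, 0, 0.003, 0, 0, 0, 0, 0, 0, 0, 0, 0, 0, 0]
}}

```text
time_s: 34.47
tool_pos: [0.3377, 0.2588, 0.0274]
tcp_rot: [[-0.17, 0.985, 0.0], [0.985, 0.17, -0.0], [-0.0, 0.0, -1.0]]
ft_force: [0.3, -0.6, -2.0]
finger_gap: 0.0202
```

{"method": "servo_tool", "body": {
  "plan": [0, 0, 0, 0.0015, 0, 0, 0, 0, 0, 0, 0, 0, 0, 0, 0]
}}

```text
time_s: 34.72
tool_pos: [0.3378, 0.2588, 0.0262]
tcp_rot: [[-0.17, 0.985, 0.001], [0.985, 0.17, -0.0], [-0.0, 0.001, -1.0]]
ft_force: [-1.1, -2.4, 5.4]
finger_gap: 0.0203
```

Contact (5 N up). Releasing and lifting away.

{"method": "servo_tool", "body": {
  "plan": [0.4, 0, 0, 0, 0, 0.6, 0, 0, 0, 0, 1, 0, 0, 0, 0, 1, 0, 0, 0, 0, 1, 0, 0, 0, 0, 1, 0, 0, 0, 0, 1, 0, 0, 0, 0]
}}

```text
time_s: 35.3
tool_pos: [0.3377, 0.2588, 0.0258]
tcp_rot: [[-0.17, 0.985, -0.0], [0.985, 0.17, 0.0], [0.0, -0.0, -1.0]]
ft_force: [0.1, -0.3, 0.3]
finger_gap: 0.0856
```

{"method": "servo_tool", "body": {
  "plan": [1, 0, 0, -0.02, 0, 1, 0, 0, -0.03, 0, 1, 0, 0, -0.04, 0, 1, 0, 0, -0.04, 0, 1, -0.03, 0, -0.03, 0, 1, -0.03, 0, -0.02, 0, 1, -0.03, 0, 0, 0, 1, 0, 0, 0, 0]
}}

```text
time_s: 35.97
tool_pos: [0.3543, 0.1653, 0.2058]
tcp_rot: [[-0.163, 0.987, 0.002], [0.987, 0.163, -0.004], [-0.004, 0.002, -1.0]]
ft_force: [-0.2, -0.8, 0.1]
finger_gap: 0.0853
```

```bash
python3 - <<'E'
from h import *
c,st=wshot('w30');st=ctrl.state(); print(np.round(st['tool_pos'],4),st['finger_gap'],np.round(st['ft_force'],1))
t=ctrl.capture('top'); save('t30',t['img']);s=ctrl.capture('scene'); save('s30',s['img'])
save('w30z',cv2.resize(c['img'][20:180,200:460],None,fx=3,fy=3,interpolation=cv2.INTER_CUBIC))
E
```

```text
[0.3537 0.1675 0.2055] 0.08513818785921515 [-1.3  0.7 -0.4]
```

View pics/w30.png

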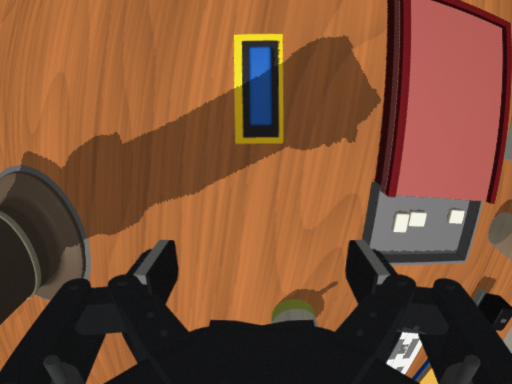

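View pics/s30.png

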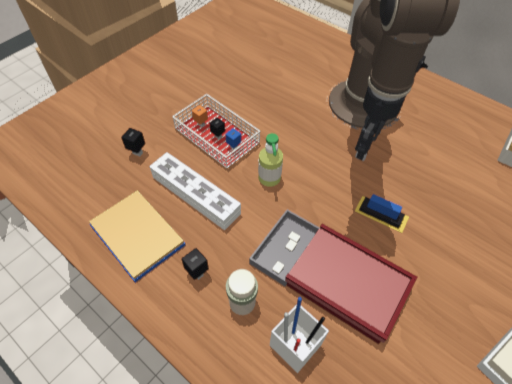

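View pics/t30.png

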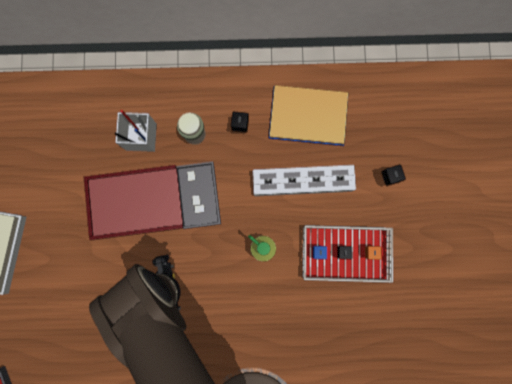

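Everything is in place: chargers in the basket, three chips in the tray, and the scraper centred on its mat at (259,88). The nozzle is up and the bystanders haven't moved. The scraper could still be knocked, so I'll move a little further away, wait a moment, recheck, then hand in.

{"method": "servo_tool", "body": {
  "plan": [1, -0.02, 0, -0.02, 0, 1, -0.02, 0, -0.02, 0, 1, 0, 0, 0, 0, 1, 0, 0, 0, 0, 1, 0, 0, 0, 0, 1, 0, 0, 0, 0, 1, 0, 0, 0, 0, 1, 0, 0, 0, 0]
}}

```text
time_s: 36.78
tool_pos: [0.3591, 0.132, 0.2447]
tcp_rot: [[-0.172, 0.985, -0.001], [0.985, 0.172, 0.0], [0.001, -0.001, -1.0]]
ft_force: [-0.6, -0.6, 0.2]
finger_gap: 0.0855
```

{"method": "servo_tool", "body": {
  "plan": [1, 0, 0, 0, 0, 1, 0, 0, 0, 0, 1, 0, 0, 0, 0, 1, 0, 0, 0, 0, 1, 0, 0, 0, 0, 1, 0, 0, 0, 0, 1, 0, 0, 0, 0, 1, 0, 0, 0, 0]
}}

```text
time_s: 37.45
tool_pos: [0.3597, 0.1312, 0.2453]
tcp_rot: [[-0.17, 0.985, 0.0], [0.985, 0.17, -0.0], [-0.0, 0.0, -1.0]]
ft_force: [-0.2, 0.6, 1.2]
finger_gap: 0.0856
```

{"method": "servo_tool", "body": {
  "plan": [1, 0, 0, 0, 0, 1, 0, 0, 0, 0, 1, 0, 0, 0, 0, 1, 0, 0, 0, 0, 1, 0, 0, 0, 0, 1, 0, 0, 0, 0, 1, 0, 0, 0, 0, 1, 0, 0, 0, 0]
}}

```text
time_s: 38.12
tool_pos: [0.3597, 0.1312, 0.2452]
tcp_rot: [[-0.17, 0.985, 0.0], [0.985, 0.17, 0.0], [-0.0, 0.0, -1.0]]
ft_force: [0.4, 0.0, 0.5]
finger_gap: 0.0854
```

```bash
python3 - <<'E'
from h import *
c,st=wshot('w31'); s=ctrl.capture('scene'); save('s31',s['img'])
save('f31',np.hstack([cv2.resize(c['img'],(400,300)),cv2.resize(s['img'],(400,300))]))
E
```

```text
(no output)
```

View pics/f31.png

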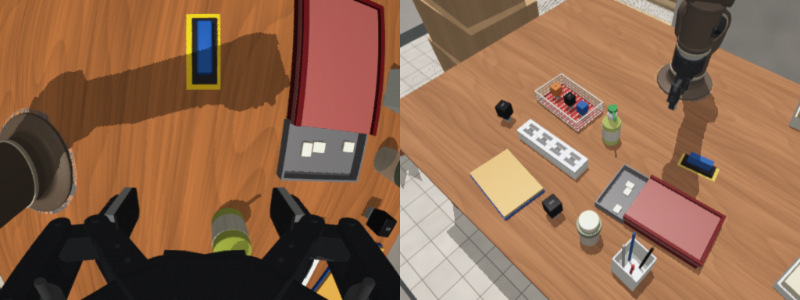

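The scraper is still centred (203,51) and the chips are in the tray (305–350,148). Handing in.

```bash
python3 -c "
from h import *
print(ctrl.job_done())"
```

```text
the job is handed in; nothing more can be done
None
```

I finished every step and handed the job in at about 38 s of the 210 s allowed. No verdict is reported back, so this rests on my own checks.

- **Chargers:** I pulled the orange, black and blue chargers from the strip and put them in the basket. The white one was absent. I left the two larger black look-alikes on the desk; the black charger I took gripped at about 33 mm, which fits the 34 mm given.
- **Cleaner:** I gave the nozzle two presses, each about 12 mm down to its stop (15–21 N). Pictures showed the cap back up after each one.
- **Chips:** Three chips were there. I pushed them into the catch tray with the held scraper in two passes, and the last pictures show all three in the tray.
- **Scraper:** It stands upright in the middle of its yellow mat. A second look about 2 s after I put it down showed it had not moved.
- **Bystanders:** The pen holder, notebooks and tumbler look unmoved in the last pictures.

Two measurements disagreed. The stand's position along its length came out about 5 mm apart in two views, so I used a value in between. A second measurement of the nozzle's height was about 10 mm low, and the force felt when pressing confirmed the height in the text.

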